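# Complete the coagulation reagent station

## Task

Make the reagent station ready for the run: open its clear cover, complete it to exactly one bottle of each of the four kinds, each standing down in its own pocket, and shut the cover again. Leave the bottles that are already in it, and take only the missing kinds from the grey stock tray; every bottle not needed stays in the tray as stock, and any bottle that has tipped over there must end up standing upright. Do not disturb the timer, the wash bottle and the tape.

Things in the scene. Friction and masses are not known exactly. Their poses are not given: they have to be found in the camera images.
- cover (a joint): hinge angle (rad) of the station's clear cover: 0 shut, grows as the front of the cover swings up and back, 1.85 fully open at its stop. It weighs 0.26 kg and turns freely: let go below about 0.75 it falls shut, past about 0.95 it falls open and stays.
- cover_hinge (a point): middle of the cover's hinge line on the fixed reagent station, 55 mm above the bench: the cover turns about this point's y axis. Axes of the station: x away from its front, y to its left as seen from the front, z up. The pockets stand in a row along y, 50 mm in front of the hinge line; the station is 256 mm long (y), 120 mm deep and 55 mm high. The shut cover is a clear five-sided box, open below: 115 mm deep, 253 mm long, its top 138 mm above the bench.
- cover_bar (a point): middle of the round steel bar handle on the front of the cover: 11 mm thick, 92 mm long along the cover's y, its axis 36 mm in front of the front wall, on two posts at 40 mm either side of this point. With the cover shut it lies 151 mm in front of the hinge line and 58 mm above it, and it swings with the cover; its axis stays level.
- tray_floor (a point): middle of the inner floor of the grey stock tray that lies on the bench (it is fixed): 140 mm (x) by 560 mm (y) outside, walls 4 mm thick, floor 4 mm above the bench, rim 30 mm above the bench. z is up, y along the tray. Behind it stand two analysers: a white one 235 mm high whose front is at world x = 0.575, from y = -0.22 to 0.20, and a blue and white one 405 mm high with its front at x = 0.62, left of y = 0.46.
- pocket_large (a point): centre of the floor of the round pocket for the large bottle in the reagent station: 68 mm wide, 49 mm deep (floor 6 mm above the bench), axis up.
- large_0_mid (a point): largest reagent bottle, white with a blue screw cap: 62 mm diameter up to 109 mm, 125 mm high with its narrower cap, about 300 g, most of it low down (it is a third full). The point is its centre, half-way up; its z axis points to the cap. If present it stands in its pocket of the station at the start.
- large_1_mid (a point): largest reagent bottle, white with a blue screw cap: 62 mm diameter up to 109 mm, 125 mm high with its narrower cap, about 300 g, most of it low down (it is a third full). The point is its centre, half-way up; its z axis points to the cap. In the stock tray at the start, standing or lying (some runs have fewer stock bottles).
- pocket_medium (a point): centre of the floor of the round pocket for the medium bottle in the reagent station: 54 mm wide, 34 mm deep (floor 21 mm above the bench), axis up.
- medium_0_mid (a point): brown reagent bottle with a black screw cap: 48 mm diameter up to 85 mm, 98 mm high with its narrower cap, about 150 g, most of it low down (it is a third full). The point is its centre, half-way up; its z axis points to the cap. If present it stands in its pocket of the station at the start.
- medium_1_mid (a point): brown reagent bottle with a black screw cap: 48 mm diameter up to 85 mm, 98 mm high with its narrower cap, about 150 g, most of it low down (it is a third full). The point is its centre, half-way up; its z axis points to the cap. In the stock tray at the start, standing or lying (some runs have fewer stock bottles).
- pocket_small (a point): centre of the floor of the round pocket for the small bottle in the reagent station: 46 mm wide, 22 mm deep (floor 33 mm above the bench), axis up.
- small_0_mid (a point): small white reagent bottle with a green screw cap: 40 mm diameter up to 71 mm, 82 mm high with its narrower cap, about 80 g, most of it low down (it is a third full). The point is its centre, half-way up; its z axis points to the cap. If present it stands in its pocket of the station at the start.
- small_1_mid (a point): small white reagent bottle with a green screw cap: 40 mm diameter up to 71 mm, 82 mm high with its narrower cap, about 80 g, most of it low down (it is a third full). The point is its centre, half-way up; its z axis points to the cap. In the stock tray at the start, standing or lying (some runs have fewer stock bottles).
- small_2_mid (a point): small white reagent bottle with a green screw cap: 40 mm diameter up to 71 mm, 82 mm high with its narrower cap, about 80 g, most of it low down (it is a third full). The point is its centre, half-way up; its z axis points to the cap. In the stock tray at the start, standing or lying (some runs have fewer stock bottles).
- pocket_vial (a point): centre of the floor of the round pocket for the calibrator vial in the reagent station: 39 mm wide, 22 mm deep (floor 33 mm above the bench), axis up.
- vial_0_mid (a point): slim white calibrator vial with a white ribbed cap, the smallest: 33 mm diameter up to 68 mm, 78 mm high with its narrower cap, about 60 g, most of it low down (it is a third full). The point is its centre, half-way up; its z axis points to the cap. If present it stands in its pocket of the station at the start.
- vial_1_mid (a point): slim white calibrator vial with a white ribbed cap, the smallest: 33 mm diameter up to 68 mm, 78 mm high with its narrower cap, about 60 g, most of it low down (it is a third full). The point is its centre, half-way up; its z axis points to the cap. In the stock tray at the start, standing or lying (some runs have fewer stock bottles).
- vial_2_mid (a point): slim white calibrator vial with a white ribbed cap, the smallest: 33 mm diameter up to 68 mm, 78 mm high with its narrower cap, about 60 g, most of it low down (it is a third full). The point is its centre, half-way up; its z axis points to the cap. In the stock tray at the start, standing or lying (some runs have fewer stock bottles).
- timer_mid (a point): bystander: white kitchen-style clockwork bench timer, 62 mm square, 43 mm high, centre.
- wash_mid (a point): bystander: wash bottle, 64 mm round, 178 mm high, centre.
- tape_mid (a point): bystander: roll of tape lying flat, 66 mm across, 19 mm high, centre.

How it is judged:
By the outcome, as a careful person would: the job done as asked, in the order asked, and still so for the second after the job is handed in, with the robot touching nothing.
Of large_0, medium_0, small_0, vial_0 only 1 to 2 are there at a start; the rules pass over those that are not, and their reading is None.
Of small_2, vial_2 only 1 to 2 are there at a start; the rules pass over those that are not, and their reading is None.
At some moment in a run one of large_1, medium_1, small_1 may be knocked a few centimetres aside while the robot is not near it.
Once in a run the grip may slacken for a moment while it holds something.
It also fails if it takes over 200 s, if anything falls off the work surface, if the arm or the gripper's body presses on something with over 40 N, if the wrist force passes 120 N, or if a joint passes its speed limit or range.

## Robot

A 6-joint arm with a two-finger parallel gripper is mounted at the origin on a cart in front of the work surface, level with it; the furniture and walls round the work are solid. World frame = base frame: x ahead of the robot, y to its left, z up, the work surface at z = 0. Lengths are in m, angles in rad, forces in N, time in s.
With the tool pointing down it reaches from about 0.225 to 0.875 m from the base axis. Payload 3.4 kg.
Tool frame: the origin (TCP) lies at the very end of the fingers, on their centre line; the grasp point (between the pads) lies 19 mm behind it (hold_point_z is the distance from the TCP to the grasp point, in m); z points along the fingers, y is the line along which they close (so a half turn about z gives the same grasp; the last joint's range is limited). The gripper opens to 85 mm and grips with 20 to 120 N. Pads are 22 mm wide; open, the fingers measure 114 mm over their backs; the gripper's body (76 mm by 85 mm) begins 54 mm behind the grasp point. The pads swing forward as they close: fully open they stand 13 mm farther back than shut.
Start: joints at [1.166, 0.276, 1.505, -0, 1.361, -0.121], TCP at [0.161, 0.552, 0.231] pointing down, gripper open.
Joint ranges: [-2.89, 2.89], [-0.75, 2.08], [0.22, 2.7], [-1.18, 4.32], [0.11, 2.71], [-2.7, 2.7]. Speed limits (rad/s): [2.57, 2.57, 3.14, 3.14, 3.14, 3.14].

## Interface

Orientations are given as a unit quaternion [w, x, y, z].
In Python, from workcell import get_state, grab_frame, close_job, masks_of, hold_point_z gives the robot as it stands.
- The arm moves only by the tool play_rows, never from a script. Its argument "moves" is a list of rows, each a list of 5 numbers: the shift along the tool's x, y, z in mm, then the turn about the tool's z in rad, then the closure, from -1 (fully open) to 1 (shut). A call has 1 to 5 rows; each row is the pose to reach, as a shift and turn from the pose commanded when the call began, along the tool's axes at that moment; what a row does not reach only later rows make up. A row lasts 1/10 s, in which the tool goes at most 50 mm and 8.59 degrees, less where a joint would pass 70% of its speed; a pose out of reach is approached as far as the arm can. A call with a gripper value outside its range is refused whole. The fingers move at their own pace and stop on an object; the grip force is fixed at half the most. Time passes only in rows, so rows that repeat a pose let the fingers close. It gives the time, the measured TCP pose, the force, the opening and the grip force at its end, in the units of the state.
- get_state(): the state, without advancing time (a new reading comes with each control period).
- grab_frame(name): name is "scene" or "top" or "wrist"; returns a dict with "img" (420x560x3 uint8, red, green, blue), "depth" (420x560 float32, m along the optical axis (not along the pixel's ray), 0 where there is no reading), "camera_matrix" (3x3 intrinsics, pixels), "world_from_camera" (4x4, takes a point from camera to world coordinates). Camera axes: x right, y up, looking along -z (the intrinsics and any distortion apply to the point x, -y, -z); pixel columns grow to the right and rows downward; lengths in m; the calibration is good to about 2 mm. A picture is of the moment at which its call begins.
- close_job(): hands the job in; it is judged then, once.
Trained networks look in a picture, given as the dict that the camera call returned (one of the last four; its "shot" number tells which), for a name from the list of things; names that differ only in an ending like _2 or _b are one class to them, and where a whole thing is asked for, a point or a joint stands for the part that bears it (a point fixed in the world has none). Each returns a list of dicts, best first, with "conf" (0 to 1); they miss things now and then, are a little off and sometimes report something else, mostly with a low value. They report only what shows in the picture. A call takes as long as a camera call.
- masks_of(name, picture): "mask" (420x560 bool, what is visible of it) and "at" ([column, row] in pixels, amid what is visible of it).
The state is a dict: "time": time; "qpos": joint angles; "dq": joint speeds; "tau": joint torques, N m; "tool_pos": TCP position; "tool_rot": TCP orientation; "force": force on the tool from outside, world axes, zero at the start; "torque": the same for the moment, N m; "opening": opening from 0.0 (shut) to 1.0 (fully open); "grip_force": force on a finger pad.
Only numpy, scipy, OpenCV 4.12 (cv2) and the standard library are available. Lean on these libraries where they do the work, as an engineer would, in place of code of your own. Each camera call takes 0.05 s, during which the arm holds its last target. There are 200 camera calls.

## Working session

There is one attempt and no reset: what is moved stays moved. The work goes in short steps, Python scripts to look and compute and a tool call to move; the robot and the scene stay as the last step left them, time stands still between calls to the robot, and variables do not carry over. Pictures are saved under pics/ and viewed, at most 14 in all, crops included, and the job is handed in when it is done.

Besides the shell and the picture viewer there is one more tool, called as name(argument=value, ...) on one line, values as JSON. play_rows: Moves the arm, as the interface text tells. Its arguments: {"type":"object","properties":{"moves":{"type":"array"}},"required":["moves"]}

```bash
mkdir -p pics; ls; cat > h.py <<'E'
import numpy as np, cv2
from workcell import *
from scipy.spatial.transform import Rotation as R
def pts(f,mask=None):
    d=f["depth"]; K=f["camera_matrix"]; T=f["world_from_camera"]
    v,u=np.mgrid[0:d.shape[0],0:d.shape[1]]
    P=np.stack([(u-K[0,2])/K[0,0]*d,-(v-K[1,2])/K[1,1]*d,-d],-1)
    W=P@T[:3,:3].T+T[:3,3]
    return W if mask is None else W[mask&(d>0)]
def save(f,n): cv2.imwrite(f"pics/{n}.png",cv2.cvtColor(f["img"],cv2.COLOR_RGB2BGR))
E
python3 - <<'E'
from h import *
s=get_state();print({k:np.round(v,3) for k,v in s.items()},hold_point_z)
for n in["scene","top"]:
    f=grab_frame(n);save(f,n)
    print(n,np.round(f["world_from_camera"],3).tolist(),f["camera_matrix"][0,0])
    for nm in["cover_bar","large_0_mid","medium_0_mid","small_0_mid","vial_0_mid","timer_mid","wash_mid","tape_mid","tray_floor"]:
        for m in masks_of(nm,f):
            W=pts(f,m["mask"])
            if len(W)and m["conf"]>.2: print(nm,round(m["conf"],2),np.round(m["at"]),len(W),np.round(np.median(W,0),3),np.round(np.percentile(W,3,axis=0),3),np.round(np.percentile(W,97,axis=0),3))
E
```

```text
pics
{'time': np.float64(0.0), 'qpos': array([ 1.166,  0.277,  1.506, -0.   ,  1.361, -0.121]), 'dq': array([-0.001, -0.001,  0.002, -0.   ,  0.   , -0.002]), 'tau': array([ 1.0000e-03, -4.1678e+01, -2.4581e+01,  0.0000e+00,  1.1000e-02,
       -0.0000e+00]), 'tool_pos': array([0.161, 0.552, 0.23 ]), 'tool_rot': array([-0.   ,  0.141,  0.99 , -0.001]), 'force': array([ 0.409,  0.35 , -0.348]), 'torque': array([ 0.021, -0.008, -0.019]), 'grip_force': np.float64(0.0), 'opening': np.float64(0.999)} 0.0187
scene [[0.53, 0.555, -0.641, -0.401], [-0.848, 0.364, -0.386, -0.655], [0.019, 0.748, 0.663, 1.022], [0.0, 0.0, 0.0, 1.0]] 453.7785742212462
timer_mid 0.84 [418. 260.] 411 [ 0.588 -0.525  0.025] [ 0.569 -0.553  0.004] [ 0.628 -0.496  0.042]
wash_mid 0.58 [204. 151.] 548 [0.616 0.292 0.077] [0.6   0.275 0.01 ] [0.647 0.323 0.138]
wash_mid 0.38 [216. 208.] 4032 [0.443 0.118 0.007] [ 0.386 -0.121  0.   ] [0.532 0.43  0.032]
tape_mid 0.67 [419. 312.] 361 [ 0.428 -0.599  0.018] [ 0.405 -0.627  0.003] [ 0.464 -0.572  0.022]
tape_mid 0.4 [348. 248.] 4686 [ 0.435 -0.374  0.137] [ 0.369 -0.486 
[... 348 characters left out ...]
28 -0.243  0.147]
medium_0_mid 0.69 [400. 270.] 144 [ 0.426 -0.606  0.018] [ 0.403 -0.634 -0.001] [ 0.458 -0.576  0.029]
small_0_mid 0.59 [238. 224.] 161 [0.452 0.068 0.037] [0.438 0.035 0.019] [0.471 0.107 0.048]
vial_0_mid 0.35 [345. 240.] 2410 [ 0.442 -0.359  0.137] [ 0.369 -0.478  0.063] [ 0.528 -0.242  0.147]
timer_mid 0.54 [390. 231.] 249 [ 0.591 -0.527  0.025] [ 0.566 -0.557 -0.001] [ 0.631 -0.498  0.045]
wash_mid 0.87 [197. 174.] 341 [0.615 0.293 0.094] [0.598 0.272 0.013] [0.678 0.329 0.159]
tape_mid 0.71 [398. 266.] 199 [ 0.434 -0.602  0.017] [ 0.404 -0.632 -0.005] [ 0.465 -0.573  0.029]
tray_floor 0.57 [225. 225.] 3339 [0.448 0.133 0.006] [ 0.385 -0.114 -0.006] [0.528 0.426 0.033]
```

```bash
python3 - <<'E'
import cv2
a=cv2.imread("pics/scene.png")[120:340,120:460]
cv2.imwrite("pics/s1.png",cv2.resize(a,(800,518),interpolation=cv2.INTER_CUBIC))
E
```

```text
(no output)
```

View pics/s1.png

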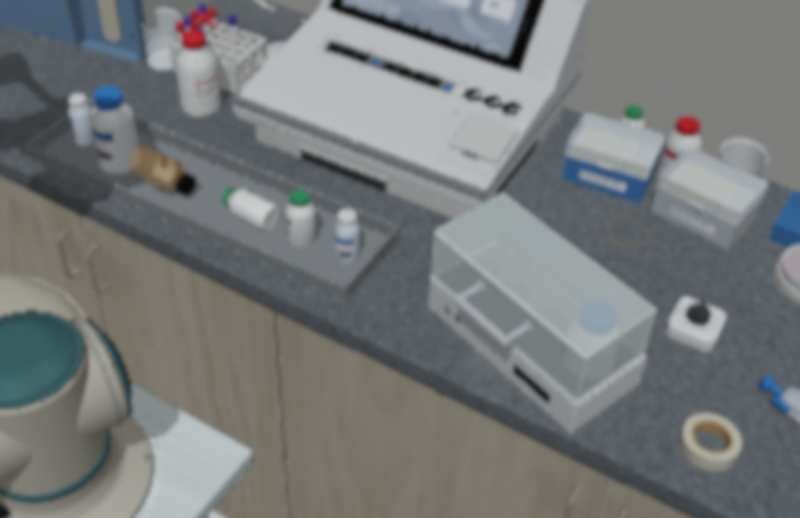

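The scene picture shows, in the tray from left to right, a standing vial, a large bottle, a lying brown medium, a lying small, a standing small and a standing vial. The station (crop 540,310) has a blue-capped large bottle at its right end. Next I'll fit the poses.

```bash
cat > m.py <<'E'
from h import *
def station(f,p=True):
    W=pts(f);m=(f["depth"]>0)&(W[...,2]>.131)&(W[...,2]<.145)&(W[...,0]>.3)&(W[...,0]<.58)&(W[...,1]<-.18)&(W[...,1]>-.56)
    n,l,st,c=cv2.connectedComponentsWithStats(m.astype(np.uint8));k=1+np.argmax(st[1:,4]);Q=W[l==k]
    return cv2.minAreaRect((Q[:,:2]*1000).astype(np.float32)),len(Q)
E
python3 - <<'E'
from m import *
for n in["scene","top"]:
    f=grab_frame(n);print(n,station(f))
    W=pts(f)
    # front-protruding bar
    m=(f["depth"]>0)&(W[...,2]>.1)&(W[...,2]<.125)&(W[...,0]>.25)&(W[...,0]<.375)&(W[...,1]<-.2)&(W[...,1]>-.56)
    Q=W[m]
    if len(Q):print("bar",len(Q),np.round(np.median(Q,0),3),np.round(Q.min(0),3),np.round(Q.max(0),3))
    # tray objects
    m=(f["depth"]>0)&(W[...,2]>.012)&(W[...,0]>.395)&(W[...,0]<.515)&(W[...,1]<.42)&(W[...,1]>-.115)
    nn,l,st,c=cv2.connectedComponentsWithStats(m.astype(np.uint8))
    for k in range(1,nn):
        if st[k,4]>25:
            Q=W[l==k];print(st[k,4],np.round(c[k]),np.round(Q.mean(0),3),np.round(np.percentile(Q,2,axis=0),3),np.round(np.percentile(Q,98,axis=0),3),cv2.minAreaRect((Q[:,:2]*1000).astype(np.float32)))
    for nm in["large_1_mid","medium_1_mid","small_1_mid","vial_1_mid"]:
        for m in masks_of(nm,f):
            V=pts(f,m["mask"])
            if len(V):print(nm,round(m["conf"],2),np.round(m["at"]),len(V),np.round(np.median(V,0),3),np.round(np.percentile(V,3,axis=0),3),np.round(np.percentile(V,97,axis=0),3))
E
```

```text
scene (((459.8139953613281, -357.12701416015625), (256.66375732421875, 121.91045379638672), 70.17167663574219), 2924)
bar 170 [ 0.369 -0.369  0.116] [ 0.352 -0.462  0.1  ] [ 0.375 -0.308  0.125]
1093 [173. 180.] [0.442 0.287 0.062] [0.421 0.175 0.015] [0.47  0.398 0.131] ((447.1210021972656, 290.9295654296875), (240.18637084960938, 60.5919189453125), 89.387939453125)
271 [226. 207.] [0.453 0.069 0.034] [0.438 0.038 0.014] [0.475 0.117 0.046] ((457.08221435546875, 77.64852905273438), (83.69200134277344, 41.3740119934082), 88.07384490966797)
261 [247. 212.] [ 0.452 -0.015  0.055] [ 0.44  -0.029  0.014] [0.47  0.005 0.089] ((455.6380310058594, -13.085765838623047), (33.30002212524414, 40.117164611816406), 62.09710693359375)
210 [267. 220.] [ 0.459 -0.086  0.053] [ 0.449 -0.097  0.015] [ 0.476 -0.068  0.085] ((463.102294921875, -85.03462219238281), (28.349925994873047, 32.847496032714844), 55.842445373535156)
56 [257. 239.] [ 0.397 -0.088  0.022] [ 0.395 -0.112  0.013] [ 0.399 -0.054  0.032] ((397.4596862792969, -83.1790771484375), (4.6450042724609375, 62.80693435668945), 0.1741433143615
[... 1573 characters left out ...]
7656), 15.83899974822998)
95 [277. 231.] [ 0.458 -0.087  0.057] [ 0.446 -0.1    0.013] [ 0.492 -0.071  0.088] ((477.3098449707031, -88.85113525390625), (30.79534149169922, 62.09727478027344), 78.9116439819336)
large_1_mid 0.61 [181. 210.] 314 [0.435 0.301 0.095] [0.418 0.281 0.01 ] [0.465 0.331 0.134]
medium_1_mid 0.7 [204. 219.] 269 [0.438 0.219 0.043] [0.423 0.171 0.009] [0.465 0.263 0.058]
medium_1_mid 0.27 [344. 243.] 2568 [ 0.437 -0.36   0.136] [ 0.367 -0.474  0.03 ] [ 0.526 -0.241  0.147]
small_1_mid 0.44 [258. 230.] 96 [ 0.446 -0.018  0.06 ] [ 0.438 -0.033  0.012] [ 0.46  -0.002  0.09 ]
vial_1_mid 0.66 [279. 230.] 83 [ 0.456 -0.086  0.063] [ 0.447 -0.1    0.017] [ 0.472 -0.072  0.088]
```

play_rows(moves=[[-34,-29,0,0,-1],[-68,-58,0,0,-1],[-102,-87,0,0,-1],[-136,-116,0,0,-1]])

```text
time: 1.9
tool_pos: [0.2597, 0.4013, 0.2314]
tool_rot: [0.0, 0.141, 0.99, 0.0]
force: [1.3, 0.2, 0.2]
opening: 1.002
grip_force: 0.0
```

play_rows(moves=[[-34,-29,0,0,-1],[-68,-58,0,0,-1],[-102,-87,0,0,-1],[-136,-116,0,0,-1]])

```text
time: 2.3
tool_pos: [0.3579, 0.2516, 0.2316]
tool_rot: [0.0, 0.141, 0.99, 0.0]
force: [0.6, -0.2, 0.1]
opening: 1.0
grip_force: 0.0
```

play_rows(moves=[[-13,-45,0,0,-1],[-26,-90,0,0,-1],[-39,-135,0,0,-1],[-52,-180,0,0,-1]])

```text
time: 2.7
tool_pos: [0.3564, 0.0641, 0.2316]
tool_rot: [0.001, 0.141, 0.99, 0.0]
force: [0.7, -0.1, 0.8]
opening: 1.0
grip_force: 0.0
```

play_rows(moves=[[-13,-45,0,0,-1],[-26,-90,0,0,-1],[-39,-135,0,0,-1],[-52,-180,0,0,-1]])

```text
time: 3.1
tool_pos: [0.3559, -0.1235, 0.2317]
tool_rot: [0.001, 0.142, 0.99, -0.0]
force: [1.2, 0.6, 0.4]
opening: 1.003
grip_force: 0.0
```

play_rows(moves=[[-13,-45,0,0,-1],[-26,-90,0,0,-1],[-39,-135,0,0,-1],[-52,-180,0,0,-1]])

```text
time: 3.5
tool_pos: [0.3553, -0.311, 0.2315]
tool_rot: [0.0, 0.142, 0.99, -0.0]
force: [0.9, 1.0, -0.5]
opening: 0.998
grip_force: 0.0
```

play_rows(moves=[[0,0,0,0.14,-1],[0,0,0,0.28,-1],[0,0,0,0.42,-1],[0,0,0,0.56,-1],[0,0,0,0.7,-1]])

```text
time: 4.0
tool_pos: [0.3557, -0.309, 0.2313]
tool_rot: [0.0, 0.475, 0.88, 0.0]
force: [-0.1, 0.4, -0.6]
opening: 1.0
grip_force: 0.0
```

play_rows(moves=[[0,0,0,0.14,-1],[0,0,0,0.28,-1],[0,0,0,0.42,-1],[0,0,0,0.56,-1],[0,0,0,0.7,-1]])

```text
time: 4.5
tool_pos: [0.3557, -0.3089, 0.2313]
tool_rot: [0.0, 0.748, 0.664, 0.0]
force: [0.2, 0.1, -1.0]
opening: 0.998
grip_force: 0.0
```

play_rows(moves=[[0,0,0,0.12,-1],[0,0,0,0.234,-1],[0,0,0,0.234,-1],[0,0,0,0.234,-1]])

```text
time: 4.9
tool_pos: [0.3558, -0.309, 0.2313]
tool_rot: [0.0, 0.818, 0.575, 0.0]
force: [0.6, 0.4, -0.2]
opening: 1.0
grip_force: 0.0
```

```bash
cat >> m.py <<'E'
def pose():
    s=get_state();q=s["tool_rot"];Rm=R.from_quat([q[1],q[2],q[3],q[0]]).as_matrix()
    return s,np.array(s["tool_pos"]),Rm
def go(x,y,z,ydir=None):
    "shift in mm in tool axes to world target; ydir: wanted world angle (deg) of tool y"
    s,p,Rm=pose();d=Rm.T@(np.array([x,y,z])-p)*1000
    t=0
    if ydir is not None:
        a=np.arctan2(Rm[1,1],Rm[0,1]);t=-(np.radians(ydir)-a);t=(t+np.pi/2)%np.pi-np.pi/2
    return np.round(d,1),round(t,3)
E
python3 - <<'E'
from m import *
s,p,Rm=pose();print(np.round(p,3),np.round(np.degrees(np.arctan2(Rm[1,1],Rm[0,1])),1),np.round(s["qpos"],2),s["force"],s["time"])
f=grab_frame("wrist");save(f,"w1");print(np.round(f["world_from_camera"],3).tolist())
print(station(f))
W=pts(f)
m=(f["depth"]>0)&(W[...,2]>.1)&(W[...,2]<.125)&(W[...,0]>.25)&(W[...,0]<.45)&(W[...,1]<-.2)
Q=W[m];print("bar",len(Q),np.round(np.median(Q,0),3),np.round(Q.min(0),3),np.round(Q.max(0),3))
for k in masks_of("cover_bar",f):
    V=pts(f,k["mask"]);print(k["conf"],k["at"],len(V),np.round(np.median(V,0),3))
E
```

```text
[ 0.356 -0.309  0.231] -19.7 [-0.86  0.12  1.71  0.    1.31 -0.52] [ 0.61274303  0.35254599 -0.17501949] 4.9
[[0.941, 0.327, 0.089, 0.379], [-0.338, 0.907, 0.251, -0.247], [0.001, -0.266, 0.964, 0.373], [0.0, 0.0, 0.0, 1.0]]
(((460.77978515625, -358.39044189453125), (253.07411193847656, 117.9979476928711), 70.52642059326172), 44842)
bar 4311 [ 0.388 -0.32   0.116] [ 0.353 -0.458  0.1  ] [ 0.449 -0.221  0.125]
0.93 [418.1, 175.2] 51847 [ 0.465 -0.318  0.137]
```

View pics/w1.png

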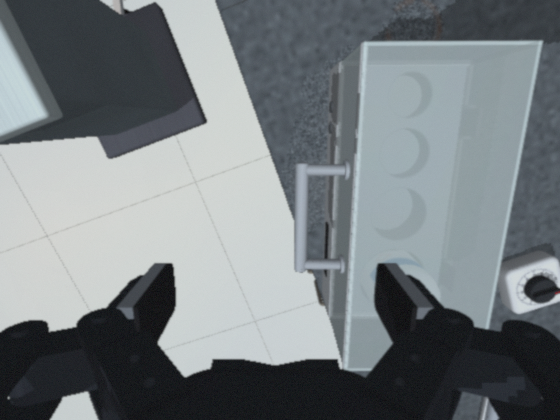

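The wrist picture shows the bar at column 301, rows 165–270. The large pocket (410,280) is occupied. The medium (405,210), small (405,150) and vial (410,95) pockets are empty.

```bash
python3 - <<'E'
from m import *
f=grab_frame("wrist")
r,_=station(f);a=np.radians(r[2]-90);xs=np.array([np.cos(a),np.sin(a)]);ys=np.array([-xs[1],xs[0]])
c=np.array(r[0])/1000
hinge=c+.0575*xs;print("yaw",np.degrees(a),"hinge",hinge,"bar",hinge-.151*xs)
W=pts(f);b=W[170:268,292:312].reshape(-1,3);b=b[(b[:,2]>.105)&(b[:,2]<.13)]
rel=b[:,:2]-hinge;print("bar xs",np.percentile(rel@xs,[2,50,98]),"ys",np.percentile(rel@ys,[2,50,98]),"z",np.percentile(b[:,2],[5,50,95]))
# timer
for k in masks_of("timer_mid",f)[:1]:
    V=pts(f,k["mask"]);rel=V[:,:2]-hinge;print("timer",np.percentile(rel@xs,[2,98]),np.percentile(rel@ys,[2,98]))
bp=hinge-.151*xs
print(go(bp[0],bp[1],.10,np.degrees(a)))
E
```

```text
yaw -19.490524291992188 hinge [ 0.51487751 -0.37768514] bar [ 0.37253031 -0.32730385]
bar xs [-0.15629216 -0.1511896  -0.1438081 ] ys [-0.04014313  0.00042914  0.03933622] z [0.11350074 0.11682306 0.11841777]
timer [0.09460004 0.15416404] [-0.14105553 -0.07526584]
(array([-11.6,  22. , 131.3]), np.float64(-0.006))
```

play_rows(moves=[[-12,22,0,-0.006,0.35],[-12,22,20,-0.006,0.35],[-12,22,20,-0.006,0.35],[-12,22,50,-0.006,0.35],[-12,22,80,-0.006,0.35]])

```text
time: 5.6
tool_pos: [0.3728, -0.3281, 0.1518]
tool_rot: [0.001, 0.817, 0.577, 0.0]
force: [0.1, 0.1, -0.9]
opening: 0.324
grip_force: 0.0
```

```bash
python3 - <<'E'
from m import *
print(get_state()["opening"],go(.3725,-.3273,.098,-19.49))
p=np.arctan2(58,151);r=np.hypot(58,151)
th=np.arange(0,1.81,.12)
P=np.c_[-r*np.cos(p+th),-r*np.sin(p+th)]
for i in range(0,15,5): print(np.round(th[i+1:i+6],2),np.round(P[i+1:i+6]-P[i],1).tolist())
E
```

```text
0.3236847875025118 (array([ 0.8, -0.7, 53.8]), np.float64(-0.0))
[0.12 0.24 0.36 0.48 0.6 ] [[8.0, -17.7], [18.1, -34.2], [30.1, -49.5], [43.8, -63.2], [59.1, -75.1]]
[0.72 0.84 0.96 1.08 1.2 ] [[16.6, -10.0], [34.3, -18.0], [52.8, -23.8], [71.9, -27.4], [91.2, -28.6]]
[1.32 1.44 1.56 1.68 1.8 ] [[19.4, 1.1], [38.5, 4.5], [57.0, 10.1], [74.8, 18.0], [91.4, 27.9]]
```

play_rows(moves=[[0,0,20,0,0.35],[0,0,40,0,0.35],[0,0,53,0,0.35],[0,0,53,0,0.35]])

```text
time: 6.0
tool_pos: [0.3716, -0.3269, 0.0975]
tool_rot: [-0.001, 0.817, 0.577, -0.0]
force: [-0.2, 0.0, 0.8]
opening: 0.327
grip_force: 0.0
```

play_rows(moves=[[0,0,0,0,1],[0,0,0,0,1],[0,0,0,0,1],[0,0,0,0,1]])

```text
time: 6.4
tool_pos: [0.3718, -0.3275, 0.0991]
tool_rot: [-0.0, 0.817, 0.577, -0.0]
force: [-4.3, 1.5, 6.0]
opening: 0.102
grip_force: 58.9
```

play_rows(moves=[[0,8,-17.7,0,1],[0,18.1,-34.2,0,1],[0,30.1,-49.5,0,1],[0,43.8,-63.2,0,1],[0,59.1,-75.1,0,1]])

```text
time: 6.9
tool_pos: [0.424, -0.346, 0.1745]
tool_rot: [-0.004, 0.817, 0.577, -0.003]
force: [-10.0, 2.6, 9.0]
opening: 0.099
grip_force: 58.6
```

play_rows(moves=[[0,16.6,-10,0,1],[0,34.3,-18,0,1],[0,52.8,-23.8,0,1],[0,71.9,-27.4,0,1],[0,91.2,-28.6,0,1]])

```text
time: 7.4
tool_pos: [0.5147, -0.3781, 0.2037]
tool_rot: [0.001, 0.817, 0.577, 0.0]
force: [-0.6, 0.6, 0.9]
opening: 0.1
grip_force: 62.6
```

play_rows(moves=[[0,19.4,1.1,0,1],[0,38.5,4.5,0,1],[0,57,10.1,0,1],[0,74.8,18,0,1],[0,91.4,27.9,0,1]])

```text
time: 7.9
tool_pos: [0.6016, -0.4088, 0.1744]
tool_rot: [0.001, 0.817, 0.577, 0.001]
force: [2.0, 0.3, 1.3]
opening: 0.1
grip_force: 62.6
```

play_rows(moves=[[0,0,0,0,0.35],[0,0,0,0,0.35],[0,0,0,0,0.35]])

```text
time: 8.2
tool_pos: [0.5998, -0.4084, 0.1744]
tool_rot: [0.0, 0.817, 0.577, 0.0]
force: [0.6, -0.5, 0.5]
opening: 0.325
grip_force: 0.0
```

play_rows(moves=[[0,0,-40,0,0.35],[0,0,-80,0,0.35],[0,-50,-80,0,0],[0,-100,-80,0,0],[0,-150,-80,0,-1]])

```text
time: 8.7
tool_pos: [0.457, -0.3577, 0.255]
tool_rot: [0.001, 0.817, 0.577, 0.0]
force: [0.0, -0.2, 0.5]
opening: 0.651
grip_force: 0.0
```

play_rows(moves=[[0,-40,0,0,-1],[0,-40,0,0,-1],[0,-40,0,0,-1]])

```text
time: 9.0
tool_pos: [0.4204, -0.3449, 0.2555]
tool_rot: [0.002, 0.817, 0.576, 0.0]
force: [0.8, 0.2, 0.8]
opening: 1.001
grip_force: 0.0
```

```bash
python3 - <<'E'
from m import *
f=grab_frame("wrist");save(f,"w2")
hinge=np.array([.5149,-.3777]);a=np.radians(-19.49);xs=np.array([np.cos(a),np.sin(a)]);ys=np.array([-xs[1],xs[0]])
# pocket floors: mask by height in row x_s=-50
W=pts(f);rel=W[...,:2]-hinge;X=rel@xs;Y=rel@ys;Z=W[...,2]
ok=(f["depth"]>0)&(abs(X+.05)<.045)&(abs(Y)<.125)
for lo,hi,n in((.012,.027,"med"),(.027,.042,"small/vial"),(.1,.14,"large cap/top"),(.05,.06,"deck")):
    m=ok&(Z>lo)&(Z<hi)
    nn,l,st,c=cv2.connectedComponentsWithStats(m.astype(np.uint8))
    for k in range(1,nn):
        if st[k,4]>150:
            q=l==k;print(n,st[k,4],np.round(c[k]),"X",np.round(np.percentile(X[q],[1,99]),4),"Y",np.round(np.percentile(Y[q],[1,99]),4),"Z",np.round(np.median(Z[q]),4))
s,p,Rm=pose();print(p,s["force"])
E
```

```text
med 1540 [319. 193.] X [-0.0725 -0.0232] Y [-0.0401  0.0064] Z 0.0204
small/vial 1202 [324.  84.] X [-0.0659 -0.0304] Y [0.0816 0.1178] Z 0.0324
small/vial 1512 [322. 138.] X [-0.0691 -0.0268] Y [0.024  0.0676] Z 0.0323
small/vial 234 [328. 207.] X [-0.0724 -0.0226] Y [-0.0409  0.0022] Z 0.0347
large cap/top 2569 [327. 282.] X [-0.0743 -0.0248] Y [-0.1024 -0.0601] Z 0.1291
deck 12375 [322. 152.] X [-0.094  -0.0055] Y [-0.1186  0.1239] Z 0.0543
deck 165 [313. 240.] X [-0.0796 -0.0254] Y [-0.0816 -0.0541] Z 0.0552
[ 0.42137787 -0.34543483  0.25523565] [-0.1427822   0.53032857 -0.05823482]
```

View pics/w2.png

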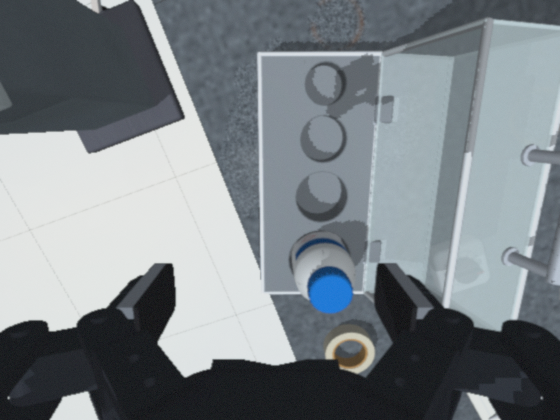

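The cover stands open. The rims of the empty pockets are at (325,84), (323,138) and (322,195), and the large bottle is in place at (325,275). I'll fit the rims precisely.

```bash
cat >> m.py <<'E'
hinge=np.array([.5149,-.3777]);_a=np.radians(-19.49);xs=np.array([np.cos(_a),np.sin(_a)]);ys=np.array([-xs[1],xs[0]])
def onplane(f,uv,z):
    K=f["camera_matrix"];T=f["world_from_camera"];uv=np.asarray(uv,float).reshape(-1,2)
    d=np.c_[(uv[:,0]-K[0,2])/K[0,0],-(uv[:,1]-K[1,2])/K[1,1],-np.ones(len(uv))]@T[:3,:3].T
    return T[:3,3]+d*((z-T[2,3])/d[:,2])[:,None]
E
python3 - <<'E'
from m import *
f=grab_frame("wrist")
W=pts(f);Z=W[...,2]
m=((Z<.0515)&(Z>0)&(f["depth"]>0)).astype(np.uint8)
rel=W[...,:2]-hinge;m&=((abs(rel@xs+.05)<.045)&(abs(rel@ys)<.12)).astype(np.uint8)
cs,_=cv2.findContours(m,cv2.RETR_EXTERNAL,cv2.CHAIN_APPROX_NONE)
for c in cs:
    if cv2.contourArea(c)>400:
        P=onplane(f,c.reshape(-1,2),.055)[:,:2]
        A=np.c_[2*P,np.ones(len(P))];s=np.linalg.lstsq(A,(P**2).sum(1),rcond=None)[0];r=np.sqrt(s[2]+s[:2]@s[:2])
        d=s[:2]-hinge;print(len(P),np.round(s[:2],4),"r",round(r,4),"X,Y",np.round([d@xs,d@ys],4),"resid",np.std(np.linalg.norm(P-s[:2],axis=1)-r))
# deck outline
m=((Z>.0515)&(Z<.059)&(abs(rel@xs+.05)<.1)&(abs(rel@ys)<.15)).astype(np.uint8)
Q=W[m>0];print(cv2.minAreaRect((Q[:,:2]*1000).astype(np.float32)))
print(go(.42,-.12,.255,-19.5))
E
```

```text
140 [ 0.4635 -0.3734] r 0.026 X,Y [-0.0499 -0.0131] resid 0.00032421789745380687
128 [ 0.4834 -0.3173] r 0.0222 X,Y [-0.0499  0.0464] resid 0.00029988922203207677
115 [ 0.5007 -0.2683] r 0.0187 X,Y [-0.0499  0.0984] resid 0.00030987333206178964
((483.916259765625, -366.4210205078125), (254.48728942871094, 165.3791961669922), 70.38021850585938)
(array([212. , -77.3,  -0.5]), np.float64(-0.001))
```

play_rows(moves=[[43,-15,0,0,-1],[86,-31,0,0,-1],[129,-46,0,0,-1],[172,-62,0,0,-1],[212,-77,0,0,-1]])

```text
time: 9.6
tool_pos: [0.4207, -0.1178, 0.2541]
tool_rot: [0.0, 0.817, 0.577, 0.0]
force: [0.5, 0.1, -0.1]
opening: 1.001
grip_force: 0.0
```

play_rows(moves=[[0,0,0,0,-1],[0,0,0,0,-1]])

```text
time: 9.8
tool_pos: [0.4207, -0.119, 0.2543]
tool_rot: [0.001, 0.816, 0.578, 0.0]
force: [-0.4, -0.8, 0.8]
opening: 0.997
grip_force: 0.0
```

```bash
cat >> m.py <<'E'
H=dict(large=(.062,.109,.125),medium=(.048,.085,.098),small=(.040,.071,.082),vial=(.033,.068,.078))
def blobs(f,zmin=.012,box=(.39,.525,-.12,.43)):
    W=pts(f);m=(f["depth"]>0)&(W[...,2]>zmin)&(W[...,0]>box[0])&(W[...,0]<box[1])&(W[...,1]>box[2])&(W[...,1]<box[3])&(W[...,2]<.15)
    nn,l,st,c=cv2.connectedComponentsWithStats(m.astype(np.uint8));out=[]
    for k in range(1,nn):
        if st[k,4]<150:continue
        q=l==k;Q=W[q];top=np.percentile(Q[:,2],98);T=Q[Q[:,2]>top-.006]
        cc,rr=cv2.minEnclosingCircle((T[:,:2]*1000).astype(np.float32))
        print(st[k],np.round(c[k]),"top",round(top,4),"topcirc",np.round(cc,1),round(rr,1),"bbox",np.round(np.percentile(Q,[1,99],axis=0),3).tolist(),"rect",[np.round(v,1) for v in cv2.minAreaRect((Q[:,:2]*1000).astype(np.float32))],"rgb",f["img"][q].mean(0).round())
E
python3 - <<'E'
from m import *
f=grab_frame("wrist");save(f,"w3");blobs(f);print(pose()[1])
E
```

```text
[ 178    0   80  189 1123] [217.  92.] top 0.0305 topcirc [395.4 -20.1] 99.7 bbox [[0.392, -0.117, 0.013], [0.4, 0.078, 0.031]] rect [array([395.5, -18.6]), array([  4.4, 202.8]), np.float64(1.3)] rgb [108. 116. 123.]
[ 230    0   45   30 1032] [252.  12.] top 0.0432 topcirc [457.5  46.4] 16.1 bbox [[0.439, 0.036, 0.013], [0.477, 0.06, 0.043]] rect [array([458.8,  49.5]), array([25.6, 39.8]), np.float64(86.4)] rgb [186. 192. 195.]
[ 254   40   43   51 1670] [275.  65.] top 0.0864 topcirc [461.1  -9.8] 13.4 bbox [[0.442, -0.03, 0.019], [0.479, 0.008, 0.087]] rect [array([460.8, -10.3]), array([38.8, 39.2]), np.float64(33.4)] rgb [102. 159. 135.]
[287 119  35  34 922] [304. 135.] top 0.0826 topcirc [467.1 -81.7] 12.6 bbox [[0.451, -0.096, 0.025], [0.482, -0.066, 0.083]] rect [array([466.6, -81.3]), array([32.2, 32.1]), np.float64(28.2)] rgb [190. 198. 205.]
[302 148  63  24 199] [336. 158.] top 0.0304 topcirc [ 489.6 -119.9] 35.4 bbox [[0.456, -0.12, 0.012], [0.524, -0.118, 0.031]] rect [array([ 489.6, -119.8]), array([70.8,  1.7]), np.float64(1.3)] rgb [78. 84. 88.]
[ 0.42067974 -0.1199149   0.25423104]
```

View pics/w3.png

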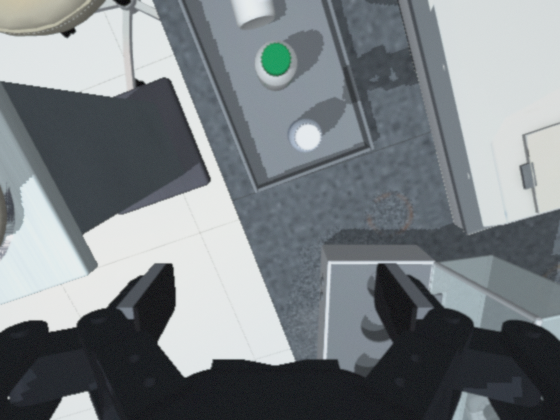

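play_rows(moves=[[26,15,0,0,-1],[52,31,0,0,-1],[52,31,50,0,-1],[52,31,100,0,-1],[52,31,140,0,-1]])

```text
time: 10.35
tool_pos: [0.4663, -0.0821, 0.1117]
tool_rot: [-0.0, 0.817, 0.576, -0.0]
force: [1.0, 0.3, -0.5]
opening: 0.998
grip_force: 0.0
```

play_rows(moves=[[0,0,30,0,-1],[0,0,60,0,-1],[0,0,81,0,-1],[0,0,81,0,-1]])

```text
time: 10.75
tool_pos: [0.4646, -0.0817, 0.0302]
tool_rot: [-0.003, 0.817, 0.576, -0.002]
force: [-0.1, 0.3, -0.2]
opening: 0.998
grip_force: 0.0
```

play_rows(moves=[[0,0,0,0,0.2],[0,0,0,0,0.4],[0,0,0,0,1],[0,0,0,0,1],[0,0,0,0,1]])

```text
time: 11.25
tool_pos: [0.4668, -0.0811, 0.0345]
tool_rot: [0.001, 0.817, 0.577, 0.001]
force: [-0.1, -0.9, 5.6]
opening: 0.354
grip_force: 59.3
```

```bash
python3 - <<'E'
from m import *
s,p,Rm=pose();print(p,s["opening"],s["grip_force"],s["force"],s["torque"])
print(go(.467,-.0815,.16))
E
```

```text
[ 0.46683727 -0.08112555  0.03447021] 0.3542134940272779 59.278421577691915 [-0.1459466  -0.93113551  5.64718541] [ 0.02174241  0.16623125 -0.03798895]
(array([  -0.3,    0.6, -125.5]), 0)
```

play_rows(moves=[[0,0,-30,0,1],[0,0,-65,0,1],[0,0,-100,0,1],[0,0,-100,0,1]])

```text
time: 11.65
tool_pos: [0.4696, -0.0818, 0.1382]
tool_rot: [0.005, 0.817, 0.577, 0.004]
force: [1.0, -0.9, -0.6]
opening: 0.355
grip_force: 59.6
```

play_rows(moves=[[-41,24,0,0,1],[-82,47,0,0,1],[-123,70,0,0,1],[-165,94,0,0,1],[-165,94,0,0,1]])

```text
time: 12.15
tool_pos: [0.501, -0.2742, 0.1328]
tool_rot: [0.003, 0.818, 0.575, -0.0]
force: [-0.5, 0.2, -0.5]
opening: 0.36
grip_force: 59.6
```

```bash
python3 - <<'E'
from m import *
s,p,Rm=pose();print(p,s["opening"],s["grip_force"],s["force"])
print(go(.5007,-.2683,.0635,-19.5))
f=grab_frame("wrist");save(f,"w4")
E
```

```text
[ 0.50101562 -0.27415498  0.13278171] 0.3595234589313015 59.64076081872918 [-0.54818816  0.15664535 -0.52740879]
(array([ 5.6, -2.6, 69.3]), np.float64(-0.005))
```

View pics/w4.png

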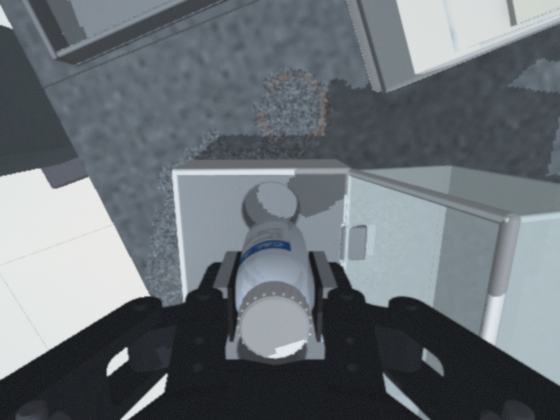

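The vial is held upright between the pads at (275,300), with its pocket at (270,200). I'll let the arm settle, then correct the position.

play_rows(moves=[[0,0,20,0,1],[0,0,20,0,1],[0,0,20,0,1]])

```text
time: 12.5
tool_pos: [0.4987, -0.2662, 0.1127]
tool_rot: [-0.001, 0.817, 0.577, -0.0]
force: [0.4, -0.6, -0.3]
opening: 0.352
grip_force: 59.6
```

```bash
python3 - <<'E'
from m import *
print(pose()[1],go(.5007,-.2683,.0635,-19.5))
E
```

```text
[ 0.49866125 -0.26621728  0.11271196] (array([-1.3,  2.7, 49.2]), np.float64(0.0))
```

play_rows(moves=[[-1,3,10,0,1],[-1,3,22,0,1],[-1,3,34,0,1],[-1,3,43,0,1],[-1,3,48,0,1]])

```text
time: 13.0
tool_pos: [0.5012, -0.2691, 0.0635]
tool_rot: [-0.001, 0.817, 0.577, -0.0]
force: [0.3, -0.6, 1.0]
opening: 0.354
grip_force: 59.9
```

play_rows(moves=[[0,0,0,0,1],[0,0,0,0,1]])

```text
time: 13.2
tool_pos: [0.502, -0.2698, 0.065]
tool_rot: [0.0, 0.817, 0.577, 0.0]
force: [-0.3, -0.9, -0.7]
opening: 0.354
grip_force: 59.7
```

play_rows(moves=[[0,0,0,0,0.15],[0,0,0,0,0],[0,0,0,0,-0.6],[0,0,0,0,-1],[0,0,-30,0,-1]])

```text
time: 13.7
tool_pos: [0.4993, -0.2679, 0.092]
tool_rot: [-0.004, 0.817, 0.577, -0.001]
force: [-0.6, -0.2, -0.2]
opening: 0.979
grip_force: 0.0
```

play_rows(moves=[[0,0,-40,0,-1],[0,0,-80,0,-1],[0,0,-120,0,-1],[0,0,-160,0,-1],[0,0,-160,0,-1]])

```text
time: 14.2
tool_pos: [0.5047, -0.2716, 0.2616]
tool_rot: [0.006, 0.817, 0.577, 0.002]
force: [0.3, -0.5, -0.2]
opening: 1.0
grip_force: 0.0
```

```bash
python3 - <<'E'
from m import *
print(pose()[1])
f=grab_frame("wrist")
W=pts(f);rel=W[...,:2]-hinge;X=rel@xs;Y=rel@ys
m=(f["depth"]>0)&(abs(X+.05)<.05)&(abs(Y-.0984)<.03)&(W[...,2]>.07)
Q=W[m];
if len(Q): print(len(Q),Q[:,2].max(),np.round(np.percentile(Q,[2,50,98],axis=0),4).tolist())
print(go(.4605,-.010,.255),go(.4605,-.010,.034))
E
```

```text
[ 0.50466489 -0.2715546   0.2616423 ]
32777 0.360826909346428 [[0.4553, -0.2877, 0.11], [0.5026, -0.2598, 0.3419], [0.5486, -0.2437, 0.3589]]
(array([ 231.3, -127.5,    2.1]), 0) (array([ 231.7, -129.1,  223.1]), 0)
```

play_rows(moves=[[40,-28,0,0,-1],[80,-57,0,0,-1],[120,-85,0,0,-1],[162,-114,0,0,-1],[162,-114,0,0,-1]])

```text
time: 14.75
tool_pos: [0.445, -0.0734, 0.2536]
tool_rot: [-0.003, 0.815, 0.579, -0.001]
force: [0.4, -0.1, -0.0]
opening: 1.002
grip_force: 0.0
```

play_rows(moves=[[0,0,0,0,-1],[0,0,0,0,-1]])

```text
time: 14.95
tool_pos: [0.4488, -0.0797, 0.2544]
tool_rot: [-0.0, 0.817, 0.577, -0.0]
force: [-0.5, -0.6, 0.6]
opening: 1.0
grip_force: 0.0
```

```bash
python3 - <<'E'
from m import *
print(pose()[1])
f=grab_frame("wrist");save(f,"w5");blobs(f)
W=pts(f);rel=W[...,:2]-hinge;X=rel@xs;Y=rel@ys
m=(f["depth"]>0)&(abs(X+.05)<.04)&(abs(Y-.0984)<.03)&(W[...,2]>.07)&(W[...,2]<.15)
Q=W[m];
if len(Q): print("vial",len(Q),Q[:,2].max(),np.round(np.percentile(Q,[2,50,98],axis=0),4).tolist())
for n in ["small_1_mid","vial_1_mid"]:
  for k in masks_of(n,f): print(n,k["conf"],k["at"])
E
```

```text
[ 0.44879615 -0.07965706  0.2544019 ]
[ 145    0  102  229 1616] [196. 110.] top 0.0303 topcirc [395.9   5. ] 125.0 bbox [[0.391, -0.117, 0.012], [0.4, 0.128, 0.03]] rect [array([395. ,   6.2]), array([  4.7, 252.4]), np.float64(1.3)] rgb [100. 106. 113.]
[ 209    0   54   78 2923] [234.  37.] top 0.0433 topcirc [460.9  68.6] 33.2 bbox [[0.44, 0.037, 0.016], [0.48, 0.103, 0.044]] rect [array([460.3,  73. ]), array([71.9, 40.1]), np.float64(86.3)] rgb [194. 203. 204.]
[ 242   94   41   43 1378] [262. 115.] top 0.0864 topcirc [460.9  -9.7] 13.3 bbox [[0.443, -0.028, 0.059], [0.48, 0.009, 0.087]] rect [array([461.4, -10.1]), array([39.2, 38.8]), np.float64(70.3)] rgb [103. 162. 137.]
[286 188  65  24 269] [322. 199.] top 0.0302 topcirc [ 491.2 -119.8] 33.6 bbox [[0.453, -0.12, 0.013], [0.524, -0.118, 0.03]] rect [array([ 487.3, -119.1]), array([75.3,  1.8]), np.float64(0.1)] rgb [74. 78. 83.]
vial 826 0.1122277750417272 [[0.4864, -0.2723, 0.0709], [0.4974, -0.259, 0.0935], [0.5092, -0.2534, 0.1113]]
small_1_mid 0.75 [262.0, 113.4]
vial_1_mid 0.73 [372.9, 329.5]
```

play_rows(moves=[[35,-6,0,0,-1],[70,-12,20,0,-1],[70,-12,60,0,-1],[70,-12,100,0,-1],[70,-12,130,0,-1]])

```text
time: 15.6
tool_pos: [0.4602, -0.0094, 0.1228]
tool_rot: [-0.001, 0.817, 0.577, -0.001]
force: [0.2, 0.4, -0.1]
opening: 1.0
grip_force: 0.0
```

play_rows(moves=[[0,0,30,0,-1],[0,0,60,0,-1],[0,0,80,0,-1],[0,0,90,0,-1],[0,0,90,0,-1]])

```text
time: 16.1
tool_pos: [0.4602, -0.0095, 0.0338]
tool_rot: [-0.001, 0.817, 0.576, -0.001]
force: [-0.1, 0.3, 0.7]
opening: 0.999
grip_force: 0.0
```

```bash
python3 - <<'E'
from m import *
print(pose()[1],go(.461,-.0098,.034,-19.5))
E
```

```text
[ 0.46019807 -0.00945329  0.03383645] (array([-0.1,  0.9, -0.2]), np.float64(-0.002))
```

play_rows(moves=[[0,1,0,0,0.2],[0,1,0,0,0.4],[0,1,0,0,1],[0,1,0,0,1],[0,1,0,0,1]])

```text
time: 16.6
tool_pos: [0.4626, -0.0094, 0.0363]
tool_rot: [0.001, 0.817, 0.577, 0.001]
force: [-0.6, 0.1, 5.7]
opening: 0.44
grip_force: 60.1
```

play_rows(moves=[[0,0,-30,0,1],[0,0,-65,0,1],[0,0,-100,0,1],[0,0,-130,0,1],[0,0,-140,0,1]])

```text
time: 17.1
tool_pos: [0.4635, -0.0094, 0.1785]
tool_rot: [0.002, 0.817, 0.577, 0.002]
force: [0.3, 0.6, -0.9]
opening: 0.436
grip_force: 60.5
```

play_rows(moves=[[-36,16,0,0,1],[-72,32,0,0,1],[-108,48,0,0,1],[-144,64,0,0,1]])

```text
time: 17.5
tool_pos: [0.4732, -0.1673, 0.1742]
tool_rot: [-0.001, 0.817, 0.577, -0.0]
force: [0.7, -0.5, -0.6]
opening: 0.435
grip_force: 60.5
```

play_rows(moves=[[-36,16,0,0,1],[-72,32,0,0,1],[-108,46,0,0,1],[-138,60,0,0,1],[-138,60,0,0,1]])

```text
time: 18.0
tool_pos: [0.4843, -0.3208, 0.1736]
tool_rot: [0.001, 0.818, 0.575, -0.001]
force: [-1.4, 0.4, -0.2]
opening: 0.435
grip_force: 60.6
```

play_rows(moves=[[0,0,30,0,1],[0,0,50,0,1],[0,0,60,0,1],[0,0,60,0,1]])

```text
time: 18.4
tool_pos: [0.483, -0.3148, 0.1131]
tool_rot: [-0.002, 0.817, 0.577, -0.0]
force: [0.1, -0.2, -1.1]
opening: 0.436
grip_force: 60.5
```

```bash
python3 - <<'E'
from m import *
s,p,_=pose();print(p,s["opening"],s["grip_force"],go(.4834,-.3173,.064,-19.5))
E
```

```text
[ 0.4830374  -0.31482692  0.11310185] 0.4360669690296957 60.54136099526659 (array([-2.3,  1.4, 49.1]), np.float64(-0.0))
```

play_rows(moves=[[-2,1.5,10,0,1],[-2,1.5,22,0,1],[-2,1.5,34,0,1],[-2,1.5,43,0,1],[-2,1.5,48,0,1]])

```text
time: 18.9
tool_pos: [0.4845, -0.3184, 0.0658]
tool_rot: [-0.001, 0.817, 0.577, -0.0]
force: [-0.3, 0.3, 0.0]
opening: 0.435
grip_force: 60.6
```

play_rows(moves=[[0,0,0,0,1],[0,0,0,0,1]])

```text
time: 19.1
tool_pos: [0.4851, -0.319, 0.0671]
tool_rot: [0.0, 0.817, 0.577, 0.0]
force: [0.3, -0.4, -0.9]
opening: 0.436
grip_force: 60.6
```

play_rows(moves=[[1,-1,2,0,1],[1,-1,2,0,1],[1,-1,2,0,-0.05],[1,-1,2,0,-0.3],[1,-1,2,0,-1]])

```text
time: 19.6
tool_pos: [0.4844, -0.3176, 0.0652]
tool_rot: [0.0, 0.817, 0.577, 0.0]
force: [-0.7, -0.8, -0.0]
opening: 0.801
grip_force: 0.0
```

play_rows(moves=[[0,0,0,0,-1],[0,0,-40,0,-1],[0,0,-80,0,-1],[0,0,-120,0,-1],[0,0,-170,0,-1]])

```text
time: 20.1
tool_pos: [0.4835, -0.3169, 0.2354]
tool_rot: [-0.001, 0.817, 0.577, -0.0]
force: [0.8, -1.0, -1.4]
opening: 1.0
grip_force: 0.0
```

```bash
python3 - <<'E'
from m import *
print(pose()[1],go(.42,.10,.26,-19.5))
E
```

```text
[ 0.48349992 -0.31686737  0.23544582] (array([ 371.6, -199.4,  -23.6]), np.float64(-0.001))
```

play_rows(moves=[[40,-22,-24,0,-1],[80,-44,-24,0,-1],[120,-66,-24,0,-1],[160,-88,-24,0,-1],[200,-108,-24,0,-1]])

```text
time: 20.6
tool_pos: [0.4486, -0.0913, 0.2593]
tool_rot: [0.0, 0.817, 0.577, 0.0]
force: [0.9, 0.4, 0.2]
opening: 0.998
grip_force: 0.0
```

play_rows(moves=[[43,-23,0,0,-1],[86,-46,0,0,-1],[129,-69,0,0,-1],[172,-91,0,0,-1],[172,-91,0,0,-1]])

```text
time: 21.1
tool_pos: [0.4195, 0.1049, 0.2593]
tool_rot: [-0.001, 0.815, 0.58, 0.001]
force: [0.3, -1.8, -0.4]
opening: 1.002
grip_force: 0.0
```

play_rows(moves=[[0,0,0,0,-1],[0,0,0,0,-1],[0,0,0,0,-1]])

```text
time: 21.4
tool_pos: [0.4216, 0.0981, 0.2591]
tool_rot: [0.0, 0.818, 0.576, -0.0]
force: [0.1, 0.8, 0.6]
opening: 1.001
grip_force: 0.0
```

```bash
python3 - <<'E'
from m import *
print(pose()[1])
f=grab_frame("wrist");save(f,"w6");blobs(f)
for n in ["small_1_mid","medium_1_mid","large_1_mid","vial_1_mid"]:
  for k in masks_of(n,f): print(n,k["conf"],k["at"])
E
```

```text
[0.4216269  0.09814545 0.25906118]
[ 175    0  140  344 1676] [249. 182.] top 0.0306 topcirc [394.6  90.1] 210.0 bbox [[0.39, -0.114, 0.012], [0.399, 0.296, 0.031]] rect [array([393. ,  92.6]), array([  4.5, 425.1]), np.float64(1.3)] rgb [ 93.  99. 105.]
[ 221    0   65  111 4657] [256.  51.] top 0.0512 topcirc [447.8 233. ] 38.9 bbox [[0.426, 0.174, 0.029], [0.473, 0.269, 0.051]] rect [array([448.8, 222.4]), array([98.6, 47.9]), np.float64(87.1)] rgb [130. 114.  92.]
[315   0  27  78 347] [327.  34.] top 0.0301 topcirc [524.  215.3] 38.4 bbox [[0.523, 0.179, 0.012], [0.525, 0.255, 0.03]] rect [array([524.2, 216.7]), array([ 1.9, 79.6]), np.float64(0.4)] rgb [63. 67. 70.]
[ 292  147   45   77 2368] [312. 187.] top 0.0433 topcirc [459.9  75.4] 39.3 bbox [[0.44, 0.039, 0.023], [0.479, 0.119, 0.044]] rect [array([460.5,  78.1]), array([82.2, 39.8]), np.float64(86.2)] rgb [181. 199. 195.]
[347 315  35  15 185] [367. 322.] top 0.0304 topcirc [ 468.4 -119.7] 20.0 bbox [[0.447, -0.12, 0.012], [0.488, -0.118, 0.031]] rect [array([ 467. , -119.6]), array([42.8,  2.3]), np.float64(2.5)] rgb [65. 69. 73.]
medium_1_mid 0.61 [257.7, 51.7]
large_1_mid 0.5 [232.3, 0.0]
vial_1_mid 0.73 [473.5, 409.3]
```

View pics/w6.png

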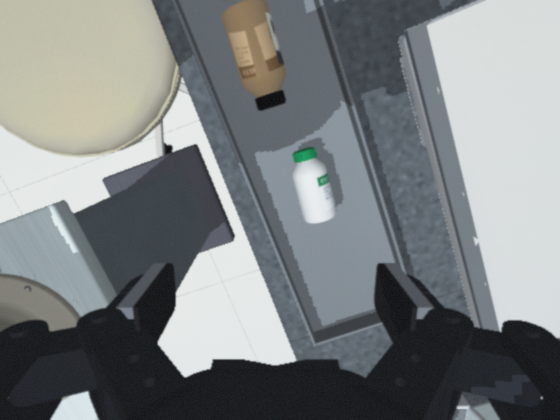

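The wrist view shows the small bottle lying with its cap at (305,153) and base at (318,220). The medium lies with its cap at (270,100) and base at the top edge. I'll grip the small just below its cap, across its axis, and see whether it swings upright.

play_rows(moves=[[12,38,0,-0.137,-1],[12,38,40,-0.274,-1],[12,38,85,-0.274,-1],[12,38,130,-0.274,-1],[12,38,170,-0.274,-1]])

```text
time: 22.15
tool_pos: [0.4608, 0.0977, 0.0873]
tool_rot: [-0.0, 0.731, 0.683, -0.0]
force: [0.5, -0.0, -0.5]
opening: 1.001
grip_force: 0.0
```

play_rows(moves=[[0,0,30,0,-1],[0,0,55,0,-1],[0,0,70,0,-1],[0,0,80,0,-1],[0,0,80,0,-1]])

```text
time: 22.65
tool_pos: [0.4604, 0.0979, 0.008]
tool_rot: [-0.001, 0.731, 0.683, -0.001]
force: [-0.7, 0.6, 1.0]
opening: 1.004
grip_force: 0.0
```

```bash
python3 - <<'E'
from m import *
print(pose()[1],go(.4618,.097,.0085,-3.8),get_state()["force"])
E
```

```text
[0.46040982 0.09785161 0.00804347] (array([-0.8,  1.4, -0.5]), np.float64(-0.001)) [-0.70348528  0.59594047  1.04411691]
```

play_rows(moves=[[0,1,0,0,0],[0,1,0,0,0.1],[0,1,0,0,0.5],[0,1,0,0,1],[0,1,0,0,1]])

```text
time: 23.15
tool_pos: [0.4628, 0.0983, 0.0102]
tool_rot: [0.001, 0.73, 0.683, 0.001]
force: [-0.1, 0.9, 4.5]
opening: 0.432
grip_force: 59.3
```

play_rows(moves=[[0,0,-25,0,1],[0,0,-50,0,1],[0,0,-75,0,1],[0,0,-100,0,1],[0,0,-100,0,1]])

```text
time: 23.65
tool_pos: [0.4647, 0.0984, 0.1126]
tool_rot: [0.003, 0.73, 0.683, 0.003]
force: [0.4, -0.4, -0.5]
opening: 0.434
grip_force: 60.3
```

```bash
cat >> m.py <<'E'
def held(f):
    "points of what hangs in the gripper, in tool frame (mm): axis x range, z"
    s,p,Rm=pose();W=pts(f);P=(W-p)@Rm*1000
    m=(f["depth"]>0)&(abs(P[...,1])<14)&(abs(P[...,0])<110)&(P[...,2]>-65)&(W[...,2]>.012)
    Q=P[m]
    for a in range(-100,110,10):
        q=Q[(Q[:,0]>=a)&(Q[:,0]<a+10)]
        if len(q)>15: print(a,len(q),"z top/med/bot",np.round(np.percentile(q[:,2],[2,50,98]),0))
E
python3 - <<'E'
from m import *
s,p,_=pose();print(p,s["opening"],s["grip_force"])
f=grab_frame("wrist");save(f,"w7");held(f)
g=grab_frame("scene");save(g,"s7")
a=cv2.imread("pics/w7.png");b=cv2.imread("pics/s7.png")[140:260,140:320]
cv2.imwrite("pics/c7.png",np.hstack([cv2.resize(a,(420,315)),cv2.resize(b,(378,315)[:2] if 0 else (378,315),interpolation=2)]))
E
```

```text
[0.46467084 0.09838662 0.11256061] 0.43425787430794427 60.28895383546775
-30 912 z top/med/bot [-34. -32. -27.]
-20 1557 z top/med/bot [-35. -33. -27.]
-10 1836 z top/med/bot [-34. -32. -26.]
0 2142 z top/med/bot [-32. -27. -17.]
10 1494 z top/med/bot [-28. -25. -17.]
20 1091 z top/med/bot [-27. -18.  -4.]
70 132 z top/med/bot [72. 77. 89.]
80 205 z top/med/bot [71. 76. 85.]
90 373 z top/med/bot [65. 73. 84.]
100 500 z top/med/bot [62. 67. 81.]
```

View pics/c7.png

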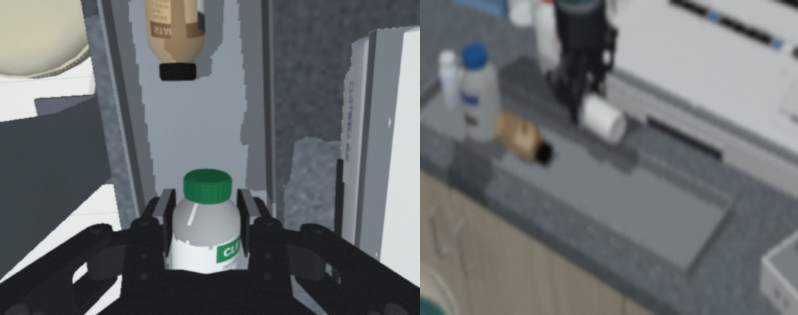

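The bottle stays horizontal in the grip: cap at (208,183) in the left half, white base at (605,115) in the right. I'll lower it close to the floor, ease the grip in small steps and watch the force.

play_rows(moves=[[0,0,25,0,1],[0,0,46,0,1],[0,0,46,0,1],[0,0,46,0,0.3],[0,0,46,0,0.2]])

```text
time: 24.25
tool_pos: [0.4625, 0.0981, 0.0634]
tool_rot: [0.0, 0.73, 0.683, 0.0]
force: [-0.1, -0.6, -0.3]
opening: 0.436
grip_force: 60.4
```

play_rows(moves=[[0,0,0,0,0.18],[0,0,0,0,0.17]])

```text
time: 24.45
tool_pos: [0.4626, 0.0981, 0.0638]
tool_rot: [0.0, 0.73, 0.683, 0.001]
force: [0.2, -0.7, -1.4]
opening: 0.433
grip_force: 60.4
```

play_rows(moves=[[0,0,0,0,0.16],[0,0,0,0,0.15]])

```text
time: 24.65
tool_pos: [0.4622, 0.0981, 0.0634]
tool_rot: [0.0, 0.73, 0.683, 0.0]
force: [0.6, 0.2, -0.8]
opening: 0.439
grip_force: 60.4
```

```bash
python3 - <<'E'
from m import *
s,p,_=pose();print(p,s["opening"],s["grip_force"])
f=grab_frame("wrist");held(f)
E
```

```text
[0.4622338  0.09809456 0.06340957] 0.4389040254691693 60.37742091734742
-30 935 z top/med/bot [-33. -31. -27.]
-20 1554 z top/med/bot [-33. -31. -27.]
-10 1847 z top/med/bot [-33. -30. -26.]
0 2152 z top/med/bot [-30. -25. -15.]
10 1570 z top/med/bot [-26. -24. -15.]
20 1073 z top/med/bot [-25. -15.  -2.]
70 264 z top/med/bot [23. 28. 39.]
80 412 z top/med/bot [23. 27. 37.]
90 755 z top/med/bot [17. 25. 37.]
100 1005 z top/med/bot [15. 19. 34.]
```

play_rows(moves=[[0,0,0,0,0.13],[0,0,0,0,0.12]])

```text
time: 24.9
tool_pos: [0.4621, 0.0981, 0.0631]
tool_rot: [-0.0, 0.73, 0.683, 0.0]
force: [0.1, -0.1, -1.4]
opening: 0.442
grip_force: 40.6
```

play_rows(moves=[[0,0,0,0,0.11],[0,0,0,0,0.11]])

```text
time: 25.1
tool_pos: [0.4621, 0.0981, 0.0631]
tool_rot: [-0.0, 0.73, 0.683, 0.0]
force: [-0.3, -0.3, -1.0]
opening: 0.444
grip_force: 29.7
```

play_rows(moves=[[0,0,0,0,0.1],[0,0,0,0,0.1]])

```text
time: 25.3
tool_pos: [0.462, 0.0981, 0.0631]
tool_rot: [-0.0, 0.73, 0.683, 0.0]
force: [-0.3, -0.0, -0.4]
opening: 0.451
grip_force: 19.9
```

```bash
python3 - <<'E'
from m import *
s,p,_=pose();print(p,s["opening"],s["grip_force"])
f=grab_frame("wrist");held(f)
E
```

```text
[0.46204225 0.09810881 0.06308591] 0.4512893933858974 19.871114353300072
-30 935 z top/med/bot [-33. -31. -27.]
-20 1535 z top/med/bot [-33. -31. -27.]
-10 1862 z top/med/bot [-33. -31. -26.]
0 2112 z top/med/bot [-30. -25. -16.]
10 1577 z top/med/bot [-27. -24. -16.]
20 1113 z top/med/bot [-25. -16.  -3.]
70 269 z top/med/bot [23. 28. 38.]
80 421 z top/med/bot [23. 27. 37.]
90 769 z top/med/bot [17. 24. 37.]
100 1019 z top/med/bot [14. 19. 34.]
```

play_rows(moves=[[0,0,0,0,0.09],[0,0,0,0,0.09],[0,0,0,0,0.09]])

```text
time: 25.65
tool_pos: [0.4621, 0.0981, 0.0631]
tool_rot: [-0.0, 0.73, 0.683, 0.0]
force: [-0.6, -0.1, -0.2]
opening: 0.454
grip_force: 11.5
```

play_rows(moves=[[0,0,0,0,0.086],[0,0,0,0,0.086],[0,0,0,0,0.086]])

```text
time: 25.95
tool_pos: [0.4621, 0.0981, 0.0631]
tool_rot: [-0.0, 0.73, 0.683, 0.0]
force: [0.5, -0.5, -1.4]
opening: 0.456
grip_force: 8.4
```

```bash
python3 - <<'E'
from m import *
s,p,_=pose();print(p,s["opening"],s["grip_force"])
f=grab_frame("wrist");held(f)
E
```

```text
[0.46209846 0.09808248 0.06311675] 0.4564693649937315 8.441095546586439
-40 112 z top/med/bot [-27. -24. -20.]
-30 1044 z top/med/bot [-30. -27. -22.]
-20 1191 z top/med/bot [-33. -30. -25.]
-10 1933 z top/med/bot [-33. -31. -25.]
0 1601 z top/med/bot [-32. -28. -19.]
10 2300 z top/med/bot [-33. -28. -20.]
20 764 z top/med/bot [-22. -17. -11.]
70 267 z top/med/bot [23. 27. 38.]
80 420 z top/med/bot [23. 27. 37.]
90 764 z top/med/bot [17. 24. 36.]
100 1014 z top/med/bot [14. 19. 34.]
```

The bottle is starting to swing at 8 N, so I'll ease the grip slightly more.

play_rows(moves=[[0,0,0,0,0.084],[0,0,0,0,0.084],[0,0,0,0,0.084],[0,0,0,0,0.084],[0,0,0,0,0.084]])

```text
time: 26.5
tool_pos: [0.4621, 0.0981, 0.0631]
tool_rot: [-0.0, 0.73, 0.683, 0.0]
force: [0.2, -0.6, -1.2]
opening: 0.456
grip_force: 7.1
```

```bash
python3 - <<'E'
from m import *
s,p,_=pose();print(p,s["opening"],s["grip_force"])
f=grab_frame("wrist");held(f)
E
```

```text
[0.46207355 0.0981082  0.06310111] 0.4556649331140194 7.128633574975538
-60 57 z top/med/bot [ 3.  7. 10.]
-50 126 z top/med/bot [-8. -2.  5.]
-40 154 z top/med/bot [-18. -12.  -5.]
-30 221 z top/med/bot [-29. -23. -16.]
-20 1116 z top/med/bot [-32. -30. -26.]
-10 1011 z top/med/bot [-39. -31. -25.]
0 1916 z top/med/bot [-42. -39. -31.]
10 2253 z top/med/bot [-36. -32. -26.]
20 62 z top/med/bot [-28. -26. -23.]
70 268 z top/med/bot [23. 27. 37.]
80 424 z top/med/bot [23. 27. 37.]
90 770 z top/med/bot [17. 24. 37.]
100 1035 z top/med/bot [14. 19. 34.]
```

play_rows(moves=[[0,0,0,0,0.083],[0,0,0,0,0.082],[0,0,0,0,0.081],[0,0,0,0,0.081],[0,0,0,0,0.081]])

```text
time: 27.05
tool_pos: [0.4621, 0.0981, 0.0631]
tool_rot: [-0.0, 0.73, 0.683, 0.0]
force: [-0.6, -0.7, -0.1]
opening: 0.461
grip_force: 4.8
```

```bash
python3 - <<'E'
from m import *
s,p,_=pose();print(p,s["opening"],s["grip_force"])
f=grab_frame("wrist");held(f)
E
```

```text
[0.46207665 0.09810841 0.06309294] 0.46140958701322504 4.801106209415593
-30 85 z top/med/bot [-29. -28. -25.]
-20 871 z top/med/bot [-32. -29. -26.]
-10 775 z top/med/bot [-44. -43. -26.]
0 2863 z top/med/bot [-42. -38. -12.]
10 1570 z top/med/bot [-37. -34. -10.]
70 265 z top/med/bot [23. 27. 38.]
80 419 z top/med/bot [23. 27. 37.]
90 762 z top/med/bot [17. 24. 37.]
100 1026 z top/med/bot [14. 19. 34.]
```

play_rows(moves=[[0,0,0,0,0.08],[0,0,4,0,0.08],[0,0,8,0,0.08],[0,0,11,0,0.08],[0,0,13,0,0.08]])

```text
time: 27.6
tool_pos: [0.4618, 0.0981, 0.0496]
tool_rot: [-0.0, 0.73, 0.683, -0.0]
force: [0.1, 0.6, -1.3]
opening: 0.462
grip_force: 4.1
```

play_rows(moves=[[0,0,1,0,0.08],[0,0,2,0,0.08],[0,0,3,0,0.08],[0,0,4,0,0.08],[0,0,4,0,0.08]])

```text
time: 28.1
tool_pos: [0.462, 0.0981, 0.046]
tool_rot: [-0.0, 0.73, 0.683, -0.0]
force: [-1.8, 0.1, -0.5]
opening: 0.461
grip_force: 4.1
```

```bash
python3 - <<'E'
from m import *
s,p,_=pose();print(p,s["opening"],s["grip_force"])
f=grab_frame("wrist");save(f,"w8");held(f)
E
```

```text
[0.46201417 0.09810338 0.04600981] 0.46052929292447436 4.052695012214826
-30 108 z top/med/bot [-29. -28. -24.]
-20 654 z top/med/bot [-31. -29. -25.]
-10 993 z top/med/bot [-44. -43. -27.]
0 3012 z top/med/bot [-42. -38. -12.]
10 1409 z top/med/bot [-37. -34. -10.]
70 339 z top/med/bot [ 6. 11. 28.]
80 532 z top/med/bot [ 6. 10. 20.]
90 993 z top/med/bot [-0.  7. 20.]
100 1261 z top/med/bot [-3.  2. 16.]
```

View pics/w8.png

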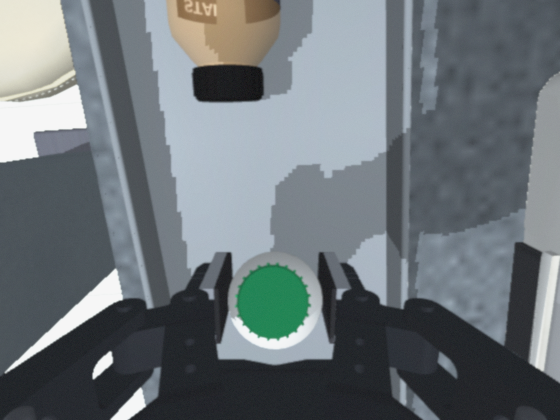

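The green cap at (273,300) is seen nearly head-on, so the bottle is upright with a slight tilt. I'll press it down to seat.

play_rows(moves=[[0,0,2,0,0.08],[0,0,4,0,0.08],[0,0,6,0,0.08],[0,0,8,0,0.08],[0,0,8,0,0.08]])

```text
time: 28.65
tool_pos: [0.4617, 0.098, 0.0377]
tool_rot: [-0.0, 0.73, 0.683, -0.0]
force: [-0.4, 0.5, 0.5]
opening: 0.462
grip_force: 1.3
```

```bash
cat >> m.py <<'E'
def captop(f,n=4):
    "plane fit of the highest held patch: world tilt"
    s,p,Rm=pose();W=pts(f);P=(W-p)@Rm*1000
    m=(f["depth"]>0)&(abs(P[...,1])<9)&(abs(P[...,0])<40)&(P[...,2]<-10)&(P[...,2]>-75)
    im=f["img"].astype(int)
    return W[m],im[m]
E
python3 - <<'E'
from m import *
s,p,_=pose();print(p,s["opening"],s["grip_force"],s["force"])
f=grab_frame("wrist");held(f)
W,c=captop(f);g=(c[:,1]>c[:,0]+40)
Q=W[g];A=np.c_[Q[:,:2],np.ones(len(Q))];
for _ in range(15):
    k=np.linalg.lstsq(A,Q[:,2],rcond=None)[0];r=Q[:,2]-A@k;sel=abs(r)<max(.001,1.5*np.median(abs(r)));Q=Q[sel];A=A[sel]
print(k,len(Q),Q[:,2].mean(),Q.mean(0),"tilt deg",np.degrees(np.arctan(k[:2])))
E
```

```text
[0.46172569 0.09801018 0.03768423] 0.4617819460375474 1.2755114987521665 [-0.38467416  0.5121771   0.51123681]
-30 66 z top/med/bot [-36. -35. -32.]
-20 639 z top/med/bot [-38. -35. -33.]
-10 980 z top/med/bot [-52. -50. -34.]
0 3378 z top/med/bot [-49. -45. -20.]
10 1821 z top/med/bot [-44. -41. -17.]
70 386 z top/med/bot [-2.  2. 15.]
80 618 z top/med/bot [-2.  2. 12.]
90 1155 z top/med/bot [-8. -1. 11.]
100 1167 z top/med/bot [-11.  -5.   8.]
[-0.01053861 -0.53556689  0.14385718] 3256 0.08344393061535084 [0.46214693 0.10370854 0.08344393] tilt deg [ -0.60379575 -28.17202775]
```

play_rows(moves=[[0,0,0,0,0.083],[-6,0,0,0,0.083],[-12,0,0,0,0.083],[-18,0,0,0,0.083],[-24,0,1,0,0.083]])

```text
time: 29.2
tool_pos: [0.4603, 0.0735, 0.0371]
tool_rot: [-0.0, 0.731, 0.683, -0.0]
force: [0.1, 0.5, -0.8]
opening: 0.458
grip_force: 1.8
```

```bash
cat >> m.py <<'E'
def captilt(f,green=True):
    W,c=captop(f);Q=W[c[:,1]>c[:,0]+40] if green else W[c.sum(1)<120]
    if len(Q)<100: print("few",len(Q));return
    # view from above: top face = highest connected plane; RANSAC
    rng=np.random.default_rng(0);best=None
    for _ in range(300):
        a=Q[rng.choice(len(Q),3,False)];n=np.cross(a[1]-a[0],a[2]-a[0]);L=np.linalg.norm(n)
        if L<1e-6:continue
        n/=L;n*=np.sign(n[2]+1e-9)
        if n[2]<.4:continue
        k=(abs((Q-a[0])@n)<.0008)
        if best is None or k.sum()>best[0].sum():best=(k,n)
    k,n=best;print("cap",k.sum(),len(Q),"centre",np.round(Q[k].mean(0),4),"n",np.round(n,3),"tilt",round(np.degrees(np.arccos(n[2])),1))
E
python3 - <<'E'
from m import *
s,p,_=pose();print(p,s["opening"],s["grip_force"],s["force"])
f=grab_frame("wrist");captilt(f);held(f)
E
```

```text
[0.46025389 0.07345372 0.03705075] 0.4582303005664302 1.8037662446295144 [ 0.12123277  0.53622602 -0.78100776]
cap 2132 3434 centre [0.4602 0.0715 0.0862] n [-0.011  0.143  0.99 ] tilt 8.2
-10 2358 z top/med/bot [-51. -50. -33.]
0 5583 z top/med/bot [-50. -32.  19.]
10 389 z top/med/bot [-27. -22. -13.]
90 158 z top/med/bot [-1.  8. 21.]
100 820 z top/med/bot [-3.  1. 16.]
```

Tilt is down to 8°. A few more millimetres, then release.

play_rows(moves=[[-3,0,1,0,0.08],[-6,0,2,0,0.08],[-6,0,2,0,0.06],[-6,0,2,0,0],[-6,0,2,0,-0.3]])

```text
time: 29.75
tool_pos: [0.4601, 0.0683, 0.0351]
tool_rot: [-0.0, 0.73, 0.683, 0.0]
force: [-0.6, 0.9, 0.3]
opening: 0.645
grip_force: 0.0
```

play_rows(moves=[[0,0,0,0,-0.8],[0,0,0,0,-1],[0,0,-30,0,-1],[0,0,-75,0,-1],[0,0,-120,0,-1]])

```text
time: 30.25
tool_pos: [0.4593, 0.0682, 0.156]
tool_rot: [-0.001, 0.73, 0.683, -0.001]
force: [1.9, -0.6, -0.7]
opening: 1.003
grip_force: 0.0
```

play_rows(moves=[[0,0,-50,0,-1],[0,0,-95,0,-1],[0,0,-95,0,-1]])

```text
time: 30.55
tool_pos: [0.464, 0.0683, 0.2567]
tool_rot: [0.005, 0.73, 0.683, 0.005]
force: [0.8, -0.3, 0.3]
opening: 1.003
grip_force: 0.0
```

```bash
python3 - <<'E'
from m import *
s,p,_=pose();print(p)
f=grab_frame("wrist");blobs(f)
g=grab_frame("scene");blobs(g)
E
```

```text
[0.46395397 0.06827635 0.2566965 ]
[ 183    0   50  332 1947] [208. 166.] top 0.0305 topcirc [394.3  66.7] 186.6 bbox [[0.39, -0.115, 0.012], [0.399, 0.25, 0.031]] rect [array([393.5,  68.3]), array([  4.6, 376.3]), np.float64(1.2)] rgb [ 95. 101. 107.]
[ 220    0   50   84 3567] [246.  38.] top 0.0507 topcirc [448.3 220.2] 27.6 bbox [[0.426, 0.173, 0.027], [0.472, 0.244, 0.051]] rect [array([447.8, 210.1]), array([74.3, 47.8]), np.float64(86.2)] rgb [127. 112.  92.]
[317   0   6  69 219] [320.  31.] top 0.03 topcirc [524.3 213.6] 31.5 bbox [[0.523, 0.184, 0.012], [0.525, 0.247, 0.031]] rect [array([524.6, 215.2]), array([ 1.5, 66.2]), np.float64(0.9)] rgb [62. 66. 69.]
[ 249  172   39   45 1337] [268. 195.] top 0.0863 topcirc [459.6  56. ] 13.5 bbox [[0.442, 0.04, 0.017], [0.478, 0.076, 0.086]] rect [array([459.8,  56.6]), array([39.2, 39.2]), np.float64(30.7)] rgb [ 96. 148. 127.]
[270 315  60  14 386] [304. 321.] top 0.0295 topcirc [ 488.9 -119.1] 36.0 bbox [[0.453, -0.12, 0.012], [0.524, -0.118, 0.03]] rect [array([ 487., -119.]), array([75.8,  2.3]), np.float64(0.4)] rgb [67. 72. 76.]
[ 149  156   57   47 1189] [174. 179.] top 0.1307 topcirc [451.4 315.1] 21.6 bbox [[0.421, 0.174, 0.013], [0.525, 0.401, 0.131]] rect [array([472.9, 300.4]), array([105.8, 254.6]), np.float64(2.2)] rgb [106. 108. 109.]
[224 192  14  26 258] [230. 205.] top 0.0887 topcirc [460.7  57.2] 14.8 bbox [[0.439, 0.035, 0.013], [0.475, 0.073, 0.089]] rect [array([486.8,  70.3]), array([105.5,  39.1]), np.float64(27.9)] rgb [130. 146. 140.]
[183 205  83  41 362] [229. 227.] top 0.0333 topcirc [395.6  37.9] 156.6 bbox [[0.39, -0.119, 0.012], [0.4, 0.193, 0.034]] rect [array([393.6,  41.8]), array([ 11.1, 323.2]), np.float64(1.8)] rgb [ 99. 104. 108.]
```

The small bottle now stands at (0.460, 0.056). Next is the medium, with the fingers partly closed so they clear the tray wall.

play_rows(moves=[[34,-6,0,-0.016,-0.5],[68,-12,0,-0.016,-0.5],[102,-18,0,-0.016,-0.5],[134,-24,0,-0.016,-0.5],[134,-24,0,-0.016,-0.5]])

```text
time: 31.15
tool_pos: [0.4433, 0.2063, 0.2478]
tool_rot: [-0.002, 0.723, 0.69, -0.001]
force: [-1.1, 0.6, -0.8]
opening: 0.745
grip_force: 0.0
```

play_rows(moves=[[0,0,40,0,-0.5],[0,0,80,0,-0.5],[0,0,120,0,-0.5],[0,0,150,0,-0.5],[0,0,150,0,-0.5]])

```text
time: 31.65
tool_pos: [0.4403, 0.2013, 0.0951]
tool_rot: [-0.003, 0.725, 0.689, -0.006]
force: [-1.0, -0.8, 0.1]
opening: 0.747
grip_force: 0.0
```

```bash
python3 - <<'E'
from m import *
s,p,_=pose();print(p,s["opening"],go(.4479,.2037,.013,-2.9))
f=grab_frame("wrist");blobs(f)
for n in["medium_1_mid"]:
  for k in masks_of(n,f)[:1]:
    V=pts(f,k["mask"]);print(k["conf"],k["at"],np.round(np.percentile(V,[2,50,98],axis=0),3).tolist())
E
```

```text
[0.44033904 0.20126399 0.09509473] 0.7465040380408716 (array([ 3.2,  8.4, 82. ]), np.float64(-0.001))
[ 212    0  157   90 9926] [289.  36.] top 0.1284 topcirc [452.  301.2] 13.4 bbox [[0.425, 0.285, 0.024], [0.479, 0.309, 0.129]] rect [array([451.2, 297.9]), array([26.9, 61.2]), np.float64(85.5)] rgb [126. 143. 159.]
[ 395    0   24  262 3191] [405. 111.] top 0.0301 topcirc [523.3 249.7] 77.1 bbox [[0.521, 0.176, 0.012], [0.525, 0.327, 0.03]] rect [array([524.2, 247. ]), array([  4. , 166.5]), np.float64(0.9)] rgb [78. 83. 87.]
[ 103   49  124  310 6287] [186. 259.] top 0.1491 topcirc [400.4 211.5] 10.7 bbox [[0.39, 0.101, 0.013], [0.41, 0.303, 0.15]] rect [array([400.4, 198.2]), array([224.8,  20.8]), np.float64(90.0)] rgb [75. 80. 85.]
[  248   111    80   159 10829] [287. 182.] top 0.0511 topcirc [450.  233.8] 39.0 bbox [[0.427, 0.176, 0.031], [0.472, 0.27, 0.051]] rect [array([448.8, 222.3]), array([98.1, 47.6]), np.float64(87.3)] rgb [165. 145. 116.]
[ 346  256  147   84 3807] [385. 298.] top 0.1497 topcirc [489.1 209.4] 16.7 bbox [[0.472, 0.188, 0.102], [0.502, 0.212, 0.15]] rect [array([483.7, 206. ]), array([39.8, 20. ]), np.float64(33.1)] rgb [50. 54. 58.]
0.81 [286.2, 182.4] [[0.427, 0.178, 0.032], [0.448, 0.232, 0.047], [0.471, 0.27, 0.051]]
```

play_rows(moves=[[2,5,0,0,-0.5],[2,5,0,0,-0.5],[2,5,0,0,-0.5]])

```text
time: 32.05
tool_pos: [0.4514, 0.2055, 0.1015]
tool_rot: [0.001, 0.725, 0.689, 0.001]
force: [-0.6, 0.3, -0.5]
opening: 0.751
grip_force: 0.0
```

```bash
python3 - <<'E'
from m import *
s,p,_=pose();print(p,s["opening"],go(.4479,.2037,.013,-2.9))
E
```

```text
[0.45138472 0.20550476 0.10147126] 0.7509375252351483 (array([-2.1, -3.6, 88.5]), np.float64(-0.0))
```

play_rows(moves=[[-2,-3,20,0,-0.5],[-2,-3,40,0,-0.5],[-2,-3,60,0,-0.5],[-2,-3,75,0,-0.5],[-2,-3,88,0,-0.5]])

```text
time: 32.55
tool_pos: [0.4473, 0.2035, 0.012]
tool_rot: [0.0, 0.725, 0.689, 0.0]
force: [0.5, -0.6, 0.3]
opening: 0.745
grip_force: 0.0
```

play_rows(moves=[[0,0,0,0,-0.5],[0,0,0,0,-0.2],[0,0,0,0,0.2],[0,0,0,0,0.2],[0,0,0,0,0.2]])

```text
time: 33.05
tool_pos: [0.4479, 0.2036, 0.0134]
tool_rot: [0.001, 0.725, 0.689, 0.001]
force: [-0.9, -1.0, 6.2]
opening: 0.522
grip_force: 61.4
```

```bash
python3 - <<'E'
from m import *
s,p,_=pose();print(p,s["opening"],s["grip_force"],s["force"],go(.46,.187,.075))
E
```

```text
[0.44791014 0.20359373 0.01341288] 0.521792204895973 61.434150729328394 [-0.87794245 -1.02837374  6.18583578] (array([-15.9,  13.1, -61.6]), 0)
```

play_rows(moves=[[0,0,-20,0,0.2],[0,0,-40,0,0.2],[0,0,-60,0,0.2],[-8,7,-60,0,0.2],[-16,13,-60,0,0.2]])

```text
time: 33.55
tool_pos: [0.46, 0.1863, 0.0724]
tool_rot: [0.001, 0.725, 0.689, 0.001]
force: [-0.6, -0.1, -1.9]
opening: 0.526
grip_force: 61.7
```

play_rows(moves=[[0,0,0,0,-0.05],[0,0,0,0,-0.06],[0,0,0,0,-0.07],[0,0,0,0,-0.075],[0,0,0,0,-0.075]])

```text
time: 34.05
tool_pos: [0.459, 0.1868, 0.0718]
tool_rot: [-0.0, 0.725, 0.689, -0.0]
force: [-0.0, -0.0, -1.8]
opening: 0.541
grip_force: 23.4
```

```bash
python3 - <<'E'
from m import *
s,p,_=pose();print(p,s["opening"],s["grip_force"],s["force"])
f=grab_frame("wrist");held(f)
E
```

```text
[0.45897132 0.18684441 0.07180263] 0.5409234579310791 23.37053124792874 [-0.04412477 -0.03891901 -1.7963387 ]
-30 1151 z top/med/bot [-29. -27. -21.]
-20 1200 z top/med/bot [-30. -26. -19.]
-10 983 z top/med/bot [-37. -34. -28.]
0 1895 z top/med/bot [-37. -36. -32.]
10 2062 z top/med/bot [-37. -36. -32.]
20 2196 z top/med/bot [-37. -35. -32.]
30 2353 z top/med/bot [-37. -35. -32.]
40 2525 z top/med/bot [-37. -35. -32.]
50 2703 z top/med/bot [-37. -35. -31.]
60 2382 z top/med/bot [-37. -34. -30.]
90 1851 z top/med/bot [-24.  -3.  56.]
100 1654 z top/med/bot [-26.  -3.  55.]
```

play_rows(moves=[[0,0,0,0,-0.079],[0,0,0,0,-0.08],[0,0,0,0,-0.08],[0,0,0,0,-0.08]])

```text
time: 34.5
tool_pos: [0.4592, 0.1868, 0.0721]
tool_rot: [0.0, 0.725, 0.689, 0.0]
force: [-0.8, -0.9, -1.1]
opening: 0.542
grip_force: 18.5
```

```bash
cat >> m.py <<'E'
def fitax(f):
    "held bottle's upper line slope in tool x-z (deg, + = +x side lower)"
    s,p,Rm=pose();P=(pts(f)-p)@Rm*1000
    m=(f["depth"]>0)&(abs(P[...,1])<6)&(P[...,0]>5)&(P[...,0]<62)&(P[...,2]>-65)&(P[...,2]<70)
    Q=P[m];print("slope",round(np.degrees(np.arctan(np.polyfit(Q[:,0],Q[:,2],1)[0])),1),len(Q),"opening/grip",s["opening"],s["grip_force"],p)
E
python3 - <<'E'
from m import *
f=grab_frame("wrist");fitax(f)
E
```

```text
slope 1.2 5989 opening/grip 0.5393523672476342 18.45077299280092 [0.45925135 0.18675288 0.07215843]
```

play_rows(moves=[[0,0,0,0,-0.083],[0,0,0,0,-0.083],[0,0,0,0,-0.083],[0,0,0,0,-0.083]])

```text
time: 34.95
tool_pos: [0.4593, 0.1867, 0.0721]
tool_rot: [-0.0, 0.725, 0.689, 0.0]
force: [0.7, -0.4, -0.2]
opening: 0.543
grip_force: 15.7
```

```bash
python3 - <<'E'
from m import *
f=grab_frame("wrist");fitax(f)
E
```

```text
slope 1.6 5965 opening/grip 0.5408204176979672 15.670019248500466 [0.45925887 0.18675197 0.07210716]
```

play_rows(moves=[[0,0,0,0,-0.086],[0,0,0,0,-0.086],[0,0,0,0,-0.087],[0,0,0,0,-0.087],[0,0,0,0,-0.087]])

```text
time: 35.5
tool_pos: [0.4593, 0.1868, 0.0721]
tool_rot: [-0.0, 0.725, 0.689, 0.0]
force: [-0.2, 0.9, -0.8]
opening: 0.542
grip_force: 4.5
```

```bash
python3 - <<'E'
from m import *
f=grab_frame("wrist");fitax(f)
E
```

```text
slope 32.7 5380 opening/grip 0.5405898741893652 1.839555129990913 [0.4593296  0.18684573 0.07215356]
```

play_rows(moves=[[0,0,0,0,-0.08],[0,0,0,0,-0.08]])

```text
time: 35.75
tool_pos: [0.4592, 0.1867, 0.0721]
tool_rot: [-0.0, 0.725, 0.689, -0.0]
force: [-0.0, 0.3, -0.9]
opening: 0.542
grip_force: 5.7
```

```bash
python3 - <<'E'
from m import *
f=grab_frame("wrist");fitax(f);held(f);save(f,"w9")
E
```

```text
slope 68.2 5081 opening/grip 0.539370661932941 5.7145988852574625 [0.45925604 0.18674377 0.07210234]
-10 478 z top/med/bot [-26. -24. -22.]
0 494 z top/med/bot [-46. -44. -42.]
10 2582 z top/med/bot [-45. -42. -40.]
20 3208 z top/med/bot [-41. -39. -12.]
30 1386 z top/med/bot [-38. -35.  -7.]
90 1773 z top/med/bot [-24.  -3.  56.]
100 1687 z top/med/bot [-25.  -2.  56.]
```

View pics/w9.png

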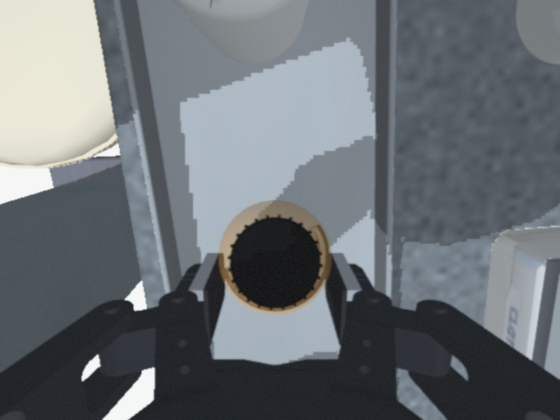

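The black cap is at (275,262), so the medium has swung up, possibly past vertical. I'll measure its tilt.

play_rows(moves=[[0,0,0,0,-0.08],[0,0,0,0,-0.08]])

```text
time: 36.0
tool_pos: [0.4593, 0.1867, 0.0721]
tool_rot: [-0.0, 0.725, 0.689, 0.0]
force: [0.1, 0.3, -2.1]
opening: 0.54
grip_force: 5.7
```

```bash
python3 - <<'E'
from m import *
s,p,Rm=pose();print(p,s["opening"],s["grip_force"],"toolx",Rm[:,0].round(2))
f=grab_frame("wrist");captilt(f,False);held(f)
E
```

```text
[0.45926505 0.18673525 0.07210964] 0.5399469256381945 5.712256991031026 toolx [0.05 1.   0.  ]
cap 3575 4824 centre [0.4604 0.2072 0.1127] n [0.01  0.342 0.94 ] tilt 20.0
-10 452 z top/med/bot [-26. -24. -22.]
0 518 z top/med/bot [-46. -44. -42.]
10 2587 z top/med/bot [-45. -42. -40.]
20 3215 z top/med/bot [-41. -39. -12.]
30 1385 z top/med/bot [-38. -35.  -6.]
90 1764 z top/med/bot [-24.  -2.  56.]
100 1690 z top/med/bot [-25.  -3.  55.]
```

play_rows(moves=[[0,0,4,0,-0.08],[0,0,8,0,-0.08],[-5,0,9,0,-0.08],[-10,0,11,0,-0.08],[-15,0,12,0,-0.08]])

```text
time: 36.55
tool_pos: [0.4587, 0.1713, 0.0603]
tool_rot: [0.0, 0.725, 0.689, 0.0]
force: [-0.6, 0.0, 2.2]
opening: 0.539
grip_force: 6.4
```

play_rows(moves=[[-4,0,1,0,-0.08],[-8,0,2,0,-0.08],[-8,0,2,0,-0.08]])

```text
time: 36.85
tool_pos: [0.4582, 0.1631, 0.0582]
tool_rot: [0.0, 0.725, 0.689, 0.0]
force: [-0.7, -0.8, 1.8]
opening: 0.541
grip_force: 6.6
```

```bash
python3 - <<'E'
from m import *
s,p,Rm=pose();print(p,s["opening"],s["grip_force"],s["force"])
f=grab_frame("wrist");captilt(f,False)
E
```

```text
[0.45824705 0.16308692 0.05815872] 0.5406559568335388 6.6487925907131284 [-0.72696696 -0.84444825  1.80673942]
cap 3560 5168 centre [0.4589 0.1752 0.1023] n [0.002 0.077 0.997] tilt 4.4
```

play_rows(moves=[[0,0,0,0,-0.1],[0,0,0,0,-0.12],[0,0,0,0,-0.3],[0,0,0,0,-0.6],[0,0,0,0,-0.6]])

```text
time: 37.4
tool_pos: [0.458, 0.1639, 0.058]
tool_rot: [-0.0, 0.725, 0.689, -0.0]
force: [0.1, 0.9, 0.3]
opening: 0.799
grip_force: 0.0
```

```bash
python3 - <<'E'
from m import *
s,p,Rm=pose();print(p,s["opening"])
f=grab_frame("wrist");captilt(f,False)
E
```

```text
[0.45801467 0.16387726 0.05801403] 0.7989468819973691
cap 3215 4914 centre [0.4583 0.1682 0.1013] n [-0.004  0.024  1.   ] tilt 1.4
```

```bash
python3 - <<'E'
from m import *
f=grab_frame("wrist");W=pts(f)
m=(f["depth"]>0)&(W[...,2]>.099)&(W[...,2]<.105)&(f["img"].sum(2)<150)&(abs(W[...,0]-.458)<.025)&(abs(W[...,1]-.168)<.03)
Q=(W[m][:,:2]*1000).astype(np.float32);print(len(Q),cv2.minEnclosingCircle(Q),Q.mean(0),np.percentile(Q,[1,99],axis=0))
print(go(.4583,.168,.047))
E
```

```text
5563 ((458.48895263671875, 167.78628540039062), 15.530806541442871) [458.57477 168.4227 ] [[444.71011963 153.97306488]
 [472.48632996 181.69230225]]
(array([ 4.2,  0. , 11.1]), 0)
```

play_rows(moves=[[4,0,6,0,-0.6],[4,0,11,0,-0.6],[4,0,11,0,0],[4,0,11,0,0.3],[4,0,11,0,0.3]])

```text
time: 38.0
tool_pos: [0.4583, 0.1677, 0.047]
tool_rot: [-0.0, 0.725, 0.689, -0.0]
force: [0.6, 0.3, -0.7]
opening: 0.527
grip_force: 61.3
```

play_rows(moves=[[0,0,0,0,0.3],[0,0,-30,0,0.3],[0,0,-70,0,0.3],[0,0,-110,0,0.3],[0,0,-140,0,0.3]])

```text
time: 38.5
tool_pos: [0.4588, 0.1678, 0.1895]
tool_rot: [0.001, 0.725, 0.689, 0.001]
force: [0.2, -0.6, -0.9]
opening: 0.53
grip_force: 61.9
```

play_rows(moves=[[0,0,0,0.1,0.3],[0,0,0,0.2,0.3],[0,0,0,0.29,0.3],[0,0,0,0.29,0.3]])

```text
time: 38.9
tool_pos: [0.458, 0.1676, 0.1871]
tool_rot: [-0.0, 0.817, 0.577, -0.0]
force: [0.1, -0.1, -0.7]
opening: 0.529
grip_force: 62.0
```

```bash
python3 - <<'E'
from m import *
s,p,Rm=pose();print(p,s["opening"],s["grip_force"],go(.4635,-.3734,.187,-19.5))
E
```

```text
[0.45803592 0.16761916 0.18710511] 0.5290237601421688 61.966721643693745 (array([-5.081e+02,  1.860e+02,  1.000e-01]), np.float64(-0.001))
```

play_rows(moves=[[-40,15,0,0,0.5],[-80,29,0,0,0.5],[-120,44,0,0,0.5],[-160,59,0,0,0.5],[-200,73,0,0,0.5]])

```text
time: 39.4
tool_pos: [0.46, -0.0467, 0.187]
tool_rot: [0.0, 0.816, 0.578, 0.0]
force: [0.3, -0.3, -0.7]
opening: 0.533
grip_force: 62.0
```

play_rows(moves=[[-40,15,0,0,0.5],[-80,29,0,0,0.5],[-120,44,0,0,0.5],[-160,59,0,0,0.5],[-200,73,0,0,0.5]])

```text
time: 39.9
tool_pos: [0.4618, -0.2598, 0.1869]
tool_rot: [-0.0, 0.816, 0.578, 0.0]
force: [0.9, 0.2, -1.7]
opening: 0.531
grip_force: 62.0
```

play_rows(moves=[[-40,15,0,0,0.5],[-80,30,0,0,0.5],[-108,40,0,0,0.5],[-108,40,0,0,0.5],[-108,40,0,0,0.5]])

```text
time: 40.4
tool_pos: [0.4632, -0.3733, 0.1863]
tool_rot: [-0.001, 0.817, 0.577, 0.0]
force: [-0.5, 0.5, -1.4]
opening: 0.533
grip_force: 62.0
```

play_rows(moves=[[0,0,20,0,0.5],[0,0,40,0,0.5],[0,0,55,0,0.5],[0,0,55,0,0.5],[0,0,55,0,0.5]])

```text
time: 40.9
tool_pos: [0.4638, -0.3721, 0.1323]
tool_rot: [-0.0, 0.816, 0.578, 0.0]
force: [1.2, 0.1, -2.1]
opening: 0.531
grip_force: 61.9
```

```bash
python3 - <<'E'
from m import *
s,p,Rm=pose();print(p,s["opening"],s["grip_force"],go(.4635,-.3734,.064,-19.5))
f=grab_frame("wrist");captilt(f,False)
W=pts(f);m=(f["depth"]>0)&(abs(W[...,0]-.4635)<.03)&(abs(W[...,1]+.3734)<.03)&(W[...,2]>p[2]+.025)&(f["img"].sum(2)<150)&(W[...,2]<p[2]+.06)
Q=W[m];t=np.percentile(Q[:,2],95);Q=Q[Q[:,2]>t-.004];print(t,cv2.minEnclosingCircle((Q[:,:2]*1000).astype(np.float32)))
E
```

```text
[ 0.46382242 -0.37205999  0.13233852] 0.531475467162775 61.93169229954947 (array([-1.4,  0.2, 68.3]), np.float64(0.001))
cap 2949 5115 centre [ 0.4656 -0.3686  0.1868] n [0.009 0.    1.   ] tilt 0.5
0.1878644532494631 ((464.342529296875, -361.16485595703125), 30.89439582824707)
```

play_rows(moves=[[-1.4,0,15,0,0.5],[-1.4,0,30,0,0.5],[-1.4,0,42,0,0.5],[-1.4,0,54,0,0.5],[-1.4,0,64,0,0.5]])

```text
time: 41.45
tool_pos: [0.4634, -0.3746, 0.0677]
tool_rot: [0.0, 0.817, 0.577, 0.0]
force: [0.2, 0.3, -2.0]
opening: 0.533
grip_force: 61.9
```

play_rows(moves=[[0,0,2,0,0.5],[0,0,2,0,0.5]])

```text
time: 41.65
tool_pos: [0.4632, -0.3744, 0.0657]
tool_rot: [-0.0, 0.817, 0.577, -0.0]
force: [-0.3, 0.4, 0.2]
opening: 0.528
grip_force: 61.9
```

play_rows(moves=[[0,0,0,0,-0.1],[0,0,0,0,-0.3],[0,0,0,0,-0.6],[0,0,0,0,-0.6],[0,0,-30,0,-0.6]])

```text
time: 42.15
tool_pos: [0.461, -0.3723, 0.093]
tool_rot: [-0.004, 0.817, 0.577, -0.001]
force: [-0.1, 0.3, -0.7]
opening: 0.801
grip_force: 0.0
```

play_rows(moves=[[0,0,-45,0,-0.6],[0,0,-90,0,-0.6],[0,0,-130,0,-0.6],[0,0,-160,0,-0.6]])

```text
time: 42.55
tool_pos: [0.4637, -0.375, 0.2595]
tool_rot: [0.002, 0.817, 0.577, 0.0]
force: [-0.7, -0.7, -1.2]
opening: 0.801
grip_force: 0.0
```

play_rows(moves=[[-40,0,0,0,-0.6],[-80,0,0,0,-0.6],[-80,0,0,0,-0.6],[-80,0,0,0,-0.6]])

```text
time: 42.95
tool_pos: [0.436, -0.4503, 0.2558]
tool_rot: [-0.0, 0.817, 0.576, 0.0]
force: [0.4, 1.0, -0.2]
opening: 0.798
grip_force: 0.0
```

```bash
python3 - <<'E'
from m import *
s,p,Rm=pose();print(p)
f=grab_frame("wrist");W=pts(f);rel=W[...,:2]-hinge;X=rel@xs;Y=rel@ys;Z=W[...,2]
for n,y in(("vial",.0984),("small",.0464),("medium",-.0131),("large",-.08)):
    m=(f["depth"]>0)&(abs(X+.05)<.03)&(abs(Y-y)<.03)&(Z>.06)&(Z<.15)
    if m.sum()>50: Q=Z[m];t=np.percentile(Q,97);k=m&(Z>t-.004);print(n,t.round(4),X[k].mean().round(4),Y[k].mean().round(4))
save(f,"w10")
P=W[(X>.0)&(X<.16)&(abs(Y)<.14)&(Z>.1)&(Z<.25)];r=P[:,:2]-hinge
print("cover pts",np.percentile(r@xs,[1,50,99]),P[:,2].max())
g=grab_frame("top");save(g,"t10");blobs(g)
E
```

```text
[ 0.43597736 -0.45029448  0.25578111]
small 0.1153 -0.0479 0.0454
medium 0.1193 -0.0484 -0.0154
large 0.1312 -0.049 -0.0847
cover pts [0.02985568 0.07431499 0.1106011 ] 0.19112741059748342
[157 196  71  31 513] [177. 210.] top 0.1345 topcirc [430.2 349.4] 20.1 bbox [[0.4, 0.158, 0.013], [0.525, 0.43, 0.135]] rect [array([461.9, 286.8]), array([126.2, 286.1]), np.float64(0.1)] rgb [126. 138. 150.]
```

View pics/w10.png

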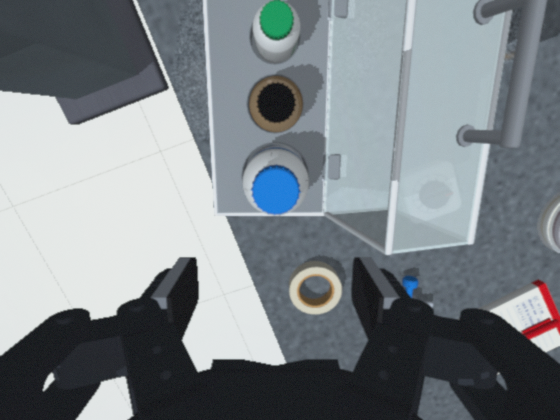

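All three bottles are seated, with cap heights matching their pocket floors. The top camera suggests the large stock bottle has moved, so I'll check the tray.

```bash
python3 - <<'E'
from m import *
g=grab_frame("scene");save(g,"s11");blobs(g,.035)
t=grab_frame("top");save(t,"t11");blobs(t,.035)
a=cv2.imread("pics/s11.png")[100:300,120:400];b=cv2.imread("pics/t11.png")[150:290,110:306]
cv2.imwrite("pics/c11.png",np.hstack([cv2.resize(a,(420,300),interpolation=2),cv2.resize(b,(380,300),interpolation=2)]))
E
```

```text
[224 193  13  19 188] [230. 202.] top 0.0889 topcirc [458.7  57.3] 14.4 bbox [[0.439, 0.037, 0.037], [0.472, 0.071, 0.089]] rect [array([455.8,  54.5]), array([36.4, 38.8]), np.float64(34.1)] rgb [117. 132. 125.]
[161 201  20  23 300] [170. 212.] top 0.1328 topcirc [431.6 350.5] 20.8 bbox [[0.401, 0.321, 0.036], [0.47, 0.402, 0.134]] rect [array([434.4, 367.7]), array([96. , 59.2]), np.float64(70.7)] rgb [134. 151. 169.]
```

View pics/c11.png

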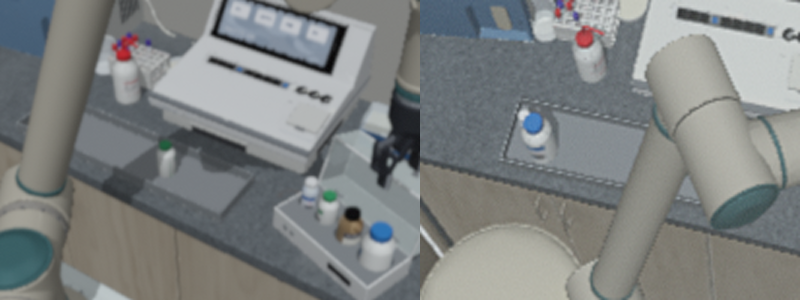

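The scene shows all four bottles in the station. The large stock bottle was nudged but is standing (at (533,135) in the right half), with a vial cap beside it. Next is finding the bar so I can shut the cover.

```bash
python3 - <<'E'
from m import *
f=grab_frame("wrist");W=pts(f);rel=W[...,:2]-hinge;X=rel@xs;Y=rel@ys;Z=W[...,2]
m=(f["depth"]>0)&(X>.06)&(X<.13)&(abs(Y)<.045)&(Z>.175)&(Z<.21)
print(m.sum(),np.percentile(X[m],[2,50,98]),np.percentile(Y[m],[2,50,98]),np.percentile(Z[m],[2,50,98]))
b=hinge+.0974*xs;print(b,go(b[0],b[1],.28,-19.5),go(b[0],b[1],.169,-19.5))
p=np.arctan2(58,151);r=np.hypot(58,151)
th=np.r_[1.85,np.arange(1.73,-.01,-.12)];th[-1]=0;print(th.round(2))
P=np.c_[-r*np.cos(p+th),-r*np.sin(p+th)]
for i in range(0,len(th)-1,5): print(np.round(P[i+1:i+6]-P[i],1).tolist())
E
```

```text
3513 [0.09172725 0.09486681 0.10165384] [-0.04315565 -0.00042432  0.037552  ] [0.17667603 0.18793724 0.19033286]
[ 0.60671895 -0.41019676] (array([ 93.1, 147.3, -23.8]), np.float64(0.001)) (array([ 93. , 147.3,  87.2]), np.float64(0.001))
[1.85 1.73 1.61 1.49 1.37 1.25 1.13 1.01 0.89 0.77 0.65 0.53 0.41 0.29
 0.17 0.  ]
[[-16.2, -10.7], [-33.5, -19.4], [-51.7, -26.0], [-70.7, -30.4], [-89.9, -32.4]]
[[-19.4, 0.3], [-38.6, 2.9], [-57.4, 7.7], [-75.5, 14.8], [-92.5, 24.0]]
[[-15.9, 11.2], [-30.3, 24.2], [-43.0, 38.8], [-53.9, 54.8], [-65.9, 79.6]]
```

play_rows(moves=[[23,37,-24,0,0.35],[46,74,-24,0,0.35],[70,110,-24,0,0.35],[93,147,-24,0,0.35],[93,147,-24,0,0.35]])

```text
time: 43.7
tool_pos: [0.6116, -0.4081, 0.2784]
tool_rot: [-0.0, 0.815, 0.579, 0.002]
force: [0.0, -0.4, -0.6]
opening: 0.325
grip_force: 0.0
```

play_rows(moves=[[0,0,0,0,0.35],[0,0,20,0,0.35],[0,0,40,0,0.35],[0,0,55,0,0.35],[0,0,55,0,0.35]])

```text
time: 44.2
tool_pos: [0.6035, -0.4108, 0.2229]
tool_rot: [-0.003, 0.817, 0.576, -0.001]
force: [0.0, 0.0, 0.1]
opening: 0.329
grip_force: 0.0
```

```bash
python3 - <<'E'
from m import *
s,p,_=pose();print(p,s["opening"],go(.6062,-.410,.170,-19.5))
E
```

```text
[ 0.60350159 -0.41084892  0.2228787 ] 0.3290277417766728 (array([ 1.6,  2.5, 52.9]), np.float64(-0.002))
```

play_rows(moves=[[1,2,15,0,0.35],[1,2,30,0,0.35],[1,2,44,0,0.35],[1,2,53,0,0.35],[1,2,53,0,0.35]])

```text
time: 44.7
tool_pos: [0.6075, -0.4107, 0.1703]
tool_rot: [-0.001, 0.817, 0.577, -0.0]
force: [0.2, 0.4, -1.6]
opening: 0.328
grip_force: 0.0
```

play_rows(moves=[[0,0,0,0,1],[0,0,0,0,1],[0,0,0,0,1],[0,0,0,0,1]])

```text
time: 45.1
tool_pos: [0.6065, -0.4106, 0.1724]
tool_rot: [-0.002, 0.817, 0.577, -0.001]
force: [-5.2, 1.7, 0.5]
opening: 0.101
grip_force: 58.5
```

play_rows(moves=[[0,-16.2,-10.7,0,1],[0,-33.5,-19.4,0,1],[0,-51.7,-26,0,1],[0,-70.7,-30.4,0,1],[0,-89.9,-32.4,0,1]])

```text
time: 45.6
tool_pos: [0.525, -0.3818, 0.2073]
tool_rot: [0.004, 0.817, 0.577, 0.002]
force: [2.1, -1.1, -3.2]
opening: 0.1
grip_force: 58.4
```

play_rows(moves=[[0,-19.4,0.3,0,1],[0,-38.6,2.9,0,1],[0,-57.4,7.7,0,1],[0,-75.5,14.8,0,1],[0,-92.5,24,0,1]])

```text
time: 46.1
tool_pos: [0.4371, -0.3508, 0.1839]
tool_rot: [0.004, 0.817, 0.577, 0.001]
force: [0.9, -0.1, 3.8]
opening: 0.095
grip_force: 63.7
```

play_rows(moves=[[0,-15.9,11.2,0,1],[0,-30.3,24.2,0,1],[0,-43,38.8,0,1],[0,-53.9,54.8,0,1],[0,-60,66,0,1]])

```text
time: 46.6
tool_pos: [0.3783, -0.33, 0.1158]
tool_rot: [0.001, 0.817, 0.577, -0.001]
force: [-3.8, 0.7, 3.4]
opening: 0.097
grip_force: 66.5
```

```bash
python3 - <<'E'
from m import *
s,p,_=pose();print(p,s["opening"],s["grip_force"],s["force"],go(.3725,-.3273,.099,-19.5))
E
```

```text
[ 0.37829263 -0.33001291  0.11578269] 0.09696390576720156 66.50393843650818 [-3.79767324  0.74916017  3.40942229] (array([ 0.7, -6.4, 16.8]), np.float64(-0.0))
```

play_rows(moves=[[0,-3,6,0,1],[0,-5,12,0,1],[0,-6,15,0,1],[0,-6,16,0,1],[0,-6,16,0,1]])

```text
time: 47.1
tool_pos: [0.3718, -0.3276, 0.0998]
tool_rot: [-0.001, 0.816, 0.577, -0.002]
force: [-9.0, 2.1, 7.8]
opening: 0.099
grip_force: 68.1
```

play_rows(moves=[[0,0,0,0,0.6],[0,0,0,0,0.35],[0,0,0,0,0.35]])

```text
time: 47.4
tool_pos: [0.375, -0.3285, 0.0991]
tool_rot: [0.001, 0.817, 0.577, 0.0]
force: [0.1, -0.0, 0.3]
opening: 0.326
grip_force: 0.0
```

play_rows(moves=[[0,0,-30,0,0.35],[0,0,-70,0,0.35],[0,0,-110,0,0.35],[0,0,-150,0,0.35],[0,0,-150,0,-1]])

```text
time: 47.9
tool_pos: [0.3771, -0.3308, 0.2545]
tool_rot: [0.007, 0.817, 0.577, 0.001]
force: [0.6, -0.4, 0.6]
opening: 0.481
grip_force: 0.0
```

```bash
python3 - <<'E'
from m import *
s,p,_=pose();print(p)
f=grab_frame("wrist");print(station(f))
W=pts(f);rel=W[...,:2]-hinge;X=rel@xs;Y=rel@ys;Z=W[...,2]
m=(f["depth"]>0)&(X<-.13)&(X>-.17)&(abs(Y)<.04)&(Z>.09)&(Z<.16);print("bar",m.sum(),np.percentile(X[m],[2,50,98]),np.percentile(Z[m],[2,50,98]))
print(go(.40,.20,.26,-19.5))
E
```

```text
[ 0.37705837 -0.33080606  0.25453271]
(((460.5231018066406, -359.072998046875), (253.3609619140625, 117.42900848388672), 70.50852966308594), 39825)
bar 1343 [-0.15622181 -0.1499438  -0.1320116 ] [0.11269087 0.11671277 0.11867982]
(array([ 507.1, -154.1,  -11.2]), np.float64(-0.0))
```

The cover is shut, with its bar and top matching their first readings. Last, a check of the tray's left end.

play_rows(moves=[[43,-13,-15,0,-1],[86,-26,-15,0,-1],[129,-39,-15,0,-1],[172,-52,-15,0,-1],[215,-65,-15,0,-1]])

```text
time: 48.45
tool_pos: [0.3841, -0.1017, 0.2621]
tool_rot: [-0.001, 0.817, 0.577, -0.0]
force: [1.1, 1.2, -0.7]
opening: 0.999
grip_force: 0.0
```

play_rows(moves=[[43,-13,0,0,-1],[86,-26,0,0,-1],[129,-39,0,0,-1],[172,-52,0,0,-1],[215,-65,0,0,-1]])

```text
time: 48.95
tool_pos: [0.3945, 0.1226, 0.2622]
tool_rot: [-0.001, 0.817, 0.577, -0.001]
force: [0.5, -0.5, 0.2]
opening: 1.004
grip_force: 0.0
```

play_rows(moves=[[40,-12,0,0,-1],[77,-23,0,0,-1],[77,-23,0,0,-1],[77,-23,0,0,-1]])

```text
time: 49.35
tool_pos: [0.3987, 0.2012, 0.262]
tool_rot: [-0.0, 0.816, 0.578, -0.002]
force: [0.3, 0.4, -0.5]
opening: 1.0
grip_force: 0.0
```

```bash
python3 - <<'E'
from m import *
s,p,_=pose();print(p)
f=grab_frame("wrist");save(f,"w12");blobs(f,.035)
t=grab_frame("top");blobs(t,.035)
for n in["timer_mid","tape_mid","wash_mid"]:
  for k in masks_of(n,t)[:1]:
    V=pts(t,k["mask"]);print(n,round(k["conf"],2),np.round(np.median(V,0),3))
E
```

```text
[0.39871089 0.20121827 0.26202875]
[ 217    0   74   57 3337] [255.  24.] top 0.1289 topcirc [431.6 347.9] 17.9 bbox [[0.406, 0.325, 0.038], [0.461, 0.363, 0.129]] rect [array([430.2, 342.3]), array([33.2, 61.4]), np.float64(70.9)] rgb [111. 135. 159.]
[ 345  260   31   48 1047] [362. 281.] top 0.0862 topcirc [458.5  57.2] 13.3 bbox [[0.44, 0.047, 0.036], [0.474, 0.076, 0.086]] rect [array([455.2,  61.7]), array([39.5, 26.9]), np.float64(43.5)] rgb [106. 139. 127.]
timer_mid 0.57 [ 0.593 -0.525  0.027]
tape_mid 0.59 [ 0.434 -0.602  0.017]
```

View pics/w12.png

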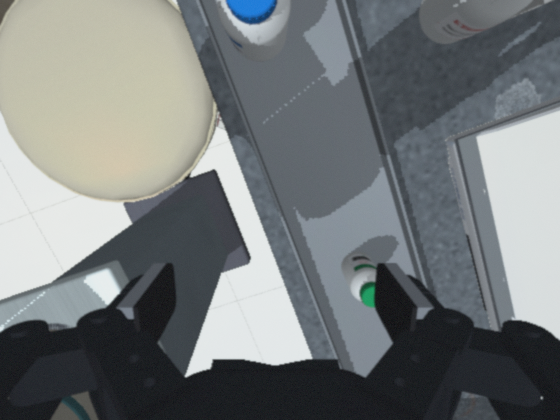

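The large (250,20) and the small (365,290) are standing. The far vial is outside the view, so I'll move along.

play_rows(moves=[[40,-8,-20,0,-1],[80,-16,-40,0,-1],[120,-24,-60,0,-1],[120,-24,-60,0,-1],[120,-24,-60,0,-1]])

```text
time: 50.1
tool_pos: [0.4174, 0.3216, 0.3235]
tool_rot: [0.0, 0.817, 0.577, -0.0]
force: [-0.8, -0.7, 0.1]
opening: 0.998
grip_force: 0.0
```

```bash
python3 - <<'E'
from m import *
s,p,_=pose();print(p)
f=grab_frame("wrist");save(f,"w13");blobs(f,.035)
for k in masks_of("vial_1_mid",f)[:2]:
    V=pts(f,k["mask"]);print(round(k["conf"],2),k["at"],np.round(np.percentile(V,[3,50,97],axis=0),3).tolist())
t=grab_frame("scene")
for k in masks_of("wash_mid",t)[:1]:
    V=pts(t,k["mask"]);print("wash",round(k["conf"],2),np.round(np.median(V,0),3))
E
```

```text
[0.41740017 0.32158432 0.32348283]
[ 251   88   55   85 3125] [281. 136.] top 0.1294 topcirc [434.7 356.4] 20.3 bbox [[0.407, 0.329, 0.058], [0.477, 0.408, 0.13]] rect [array([440.6, 371.8]), array([92.4, 60.2]), np.float64(69.7)] rgb [110. 149. 187.]
[347 319  33  43 998] [364. 339.] top 0.0864 topcirc [459.6  56.5] 13.6 bbox [[0.44, 0.046, 0.036], [0.478, 0.076, 0.087]] rect [array([459. ,  60.9]), array([39.1, 33.5]), np.float64(7.6)] rgb [ 98. 136. 121.]
wash 0.88 [0.616 0.291 0.077]
```

View pics/w13.png

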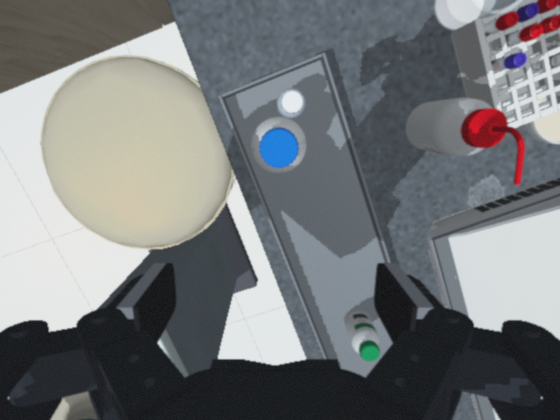

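The far vial (291,102), the large (278,148) and the small (365,345) all stand upright in the tray. The cover is shut and the bystanders are where they were, so I'm handing in.

```bash
python3 - <<'E'
from workcell import *
print(close_job())
E
```

```text
the job is handed in; nothing more can be done
None
```

The job is handed in: the station has one bottle of each kind seated in its pocket, the cover is shut, the leftover stock (large, small, vial) stands upright in the tray, and the timer, wash bottle and tape were not disturbed.

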